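Reload the bench shaker and pack the bottles tight

TASK

Reload the shaker for the next run: take out every sample pot still standing in its bays and stand it upright in the white tray, then stand each bottle from the bench upright in a bay of its own. Beside each bottle, in the same bay, push down to the floor the one packing block whose thickness fills the width left between the dividers (it goes in with only 2 to 3 mm to spare); blocks that fit no bottle stay on the bench. Only when all is packed, throw the clamp lever right over, away from you; do not disturb the timer, tape or petri dish.

Things in the scene. Friction and masses are not known exactly. Their poses are not given: they have to be found in the camera images.
- shaker: Low white bench shaker, fixed, 128 (x) x 330 (y) x 34 mm, with an aluminium platform on top, its floor 45 mm above the bench: three equal bays in a row along y (see bay_0, bay_1, bay_2). Origin: under the middle bay, on the bench; x points away from the robot.
- bay_0 (a point): Centre of the floor of the bay nearest the lever; axes as the shaker's. Each bay is 64 mm wide (y) between round-topped dividers 12 mm thick and 39 mm above the floor
- bay_1 (a point): Centre of the floor of the middle bay. Each bay is 52 mm long (x) between low rails, 6 mm thick and 14 mm above the floor; beyond the rails all is open
- bay_2 (a point): Centre of the floor of the bay farthest from the lever. Bay centres are 76 mm apart along y; bay_0 lies at y = -76 mm
- clamp_lever (a joint): Clamp lever on the shaker's right-hand end, turning about the shaker's y axis: 0 = leaning toward the robot, 1.0 rad = thrown right over, leaning away from the robot (end stop). Light friction (about 1 N at the ball); stays where it is left.
- clamp_lever_tip (a point): Centre of the black ball (26 mm across) on the lever's end; 70 mm from the pivot, which lies 56 mm above the bench; a 10 mm thick steel rod joins them
- tray: Shallow white tray, fixed, 190 (x) x 100 (y) x 18 mm, walls 4 mm, inner floor 4 mm above the bench. Origin: centre of its underside; x is its long axis.
- pot_white_mid (a point): Centre (half-way up) of a sample pot with a white screw lid, 57 mm tall: body 40 mm across up to 44 mm, lid 47.6 mm across above; z up when it stands. May be absent; those present start standing in shaker bays.
- pot_red_mid (a point): Centre (half-way up) of a sample pot with a red screw lid, 57 mm tall: body 40 mm across up to 44 mm, lid 47.6 mm across above; z up when it stands. May be absent; those present start standing in shaker bays.
- pot_yellow_mid (a point): Centre (half-way up) of a sample pot with a yellow screw lid, 57 mm tall: body 40 mm across up to 44 mm, lid 47.6 mm across above; z up when it stands. May be absent; those present start standing in shaker bays.
- reagent_b_mid (a point): Centre (half-way up) of the brown screw-cap bottle, 88 mm tall: body 45.6 mm across up to 64 mm, cap 27 mm across above; z up when it stands. May be absent; starts standing on the bench.
- reagent_c_mid (a point): Centre (half-way up) of the small clear white-capped screw-cap bottle, 66 mm tall: body 33.6 mm across up to 48 mm, cap 21 mm across above; z up when it stands. May be absent; starts standing on the bench.
- dropper_bottle_mid (a point): Centre (half-way up) of the brown dropper bottle with black collar and white teat, 76 mm tall: body 24.2 mm across up to 52 mm, teat about 11 mm across above; z up when it stands. May be absent; starts standing on the bench.
- block_16_mid (a point): Centre (half-way up) of a grey packing block, 16 mm thick (its y axis), 44 mm wide (x), 80 mm tall (z), standing; the five blocks differ in thickness only. The lowest 18 mm of both broad faces taper, so that the foot is 7 mm thinner than the block.
- block_22_mid (a point): Centre (half-way up) of a grey packing block, 22 mm thick (its y axis), 44 mm wide (x), 80 mm tall (z), standing; the five blocks differ in thickness only. The lowest 18 mm of both broad faces taper, so that the foot is 7 mm thinner than the block.
- block_28_mid (a point): Centre (half-way up) of a grey packing block, 28 mm thick (its y axis), 44 mm wide (x), 80 mm tall (z), standing; the five blocks differ in thickness only. The lowest 18 mm of both broad faces taper, so that the foot is 7 mm thinner than the block.
- block_33_mid (a point): Centre (half-way up) of a grey packing block, 33 mm thick (its y axis), 44 mm wide (x), 80 mm tall (z), standing; the five blocks differ in thickness only. The lowest 18 mm of both broad faces taper, so that the foot is 7 mm thinner than the block.
- block_37_mid (a point): Centre (half-way up) of a grey packing block, 37 mm thick (its y axis), 44 mm wide (x), 80 mm tall (z), standing; the five blocks differ in thickness only. The lowest 18 mm of both broad faces taper, so that the foot is 7 mm thinner than the block.
- timer: Bystander: white bench timer, 39x62x62 mm; origin under it
- tape_roll: Bystander: roll of masking tape lying flat, 78 mm across, 19 mm high; origin under it
- petri_a: Bystander: closed petri dish, 59 mm across, 14 mm high; origin under it
There are look-alikes about, which are no part of the job. What is shaped like the part that bears pot_white_mid but purple is not meant.

How it is judged (in metres and radians):
On the way, in this order (a step that is already met when the one before it is completed fails the run):
1. all pots are in the tray and every bottle stands in a bay packed with its fitting block (x of pot_white_mid in the frame of tray between -0.095 and 0.095 m and y of pot_white_mid in the frame of tray between -0.05 and 0.05 m and height (world z) of each of pot_white_mid, pot_red_mid, pot_yellow_mid below 0.042 m and angle between each of pot_white_mid, pot_red_mid, pot_yellow_mid's own z axis and vertical below 0.2 rad and linear speed of each of pot_white, pot_red, pot_yellow, reagent_b, reagent_c, dropper_bottle below 0.03 m/s and x of pot_red_mid in the frame of tray between -0.095 and 0.095 m and y of pot_red_mid in the frame of tray between -0.05 and 0.05 m and x of pot_yellow_mid in the frame of tray between -0.095 and 0.095 m and y of pot_yellow_mid in the frame of tray between -0.05 and 0.05 m and x of reagent_b_mid in the frame of shaker between -0.03 and 0.03 m and y of reagent_b_mid in the frame of shaker between -0.112 and 0.112 m and z of reagent_b_mid in the frame of shaker below 0.095 m and angle between each of reagent_b_mid, reagent_c_mid, dropper_bottle_mid's own z axis and vertical below 0.15 rad and distance between block_16_mid and reagent_b_mid below 0.041 m and z of block_16_mid in the frame of reagent_b_mid below 0.004 m and angle between the z axis of block_16_mid and the z axis of reagent_b_mid, either way round below 0.2 rad and x of reagent_c_mid in the frame of shaker between -0.03 and 0.03 m and y of reagent_c_mid in the frame of shaker between -0.112 and 0.112 m and z of reagent_c_mid in the frame of shaker below 0.084 m and distance between block_28_mid and reagent_c_mid below 0.041 m and z of block_28_mid in the frame of reagent_c_mid below 0.015 m and angle between the z axis of block_28_mid and the z axis of reagent_c_mid, either way round below 0.2 rad and x of dropper_bottle_mid in the frame of shaker between -0.03 and 0.03 m and y of dropper_bottle_mid in the frame of shaker between -0.112 and 0.112 m and z of dropper_bottle_mid in the frame of shaker below 0.089 m and distance between block_37_mid and dropper_bottle_mid below 0.041 m and z of block_37_mid in the frame of dropper_bottle_mid below 0.01 m and angle between the z axis of block_37_mid and the z axis of dropper_bottle_mid, either way round below 0.2 rad and height (world z) of each of block_22_mid, block_33_mid below 0.06 m), for 0.2 s.
2. the clamp lever is thrown over (value of joint clamp_lever above 0.85 rad), for 0.2 s.
At the end, for the whole second after the job is handed in: Pots upright on the tray's floor; each bottle upright (0.15 rad) on the floor of its bay with its fitting block (16, 28 or 37 mm) beside it, upright, within 8 mm of the floor, centres within 41 mm; the 22 and 33 mm blocks on the bench; lever beyond 0.85 rad; all at rest (all of step 1 and value of joint clamp_lever above 0.85 rad); the robot touches nothing.
It fails at once if the timer is pushed more than 3 cm (distance of timer from where it was at the start of the episode above 0.03 m).
It fails at once if the tape roll is pushed more than 3 cm (distance of tape_roll from where it was at the start of the episode above 0.03 m).
It fails at once if the petri dish is pushed more than 3 cm (distance of petri_a from where it was at the start of the episode above 0.03 m).
Of pot_white, pot_red, pot_yellow only 2 to 3 are there at a start; the rules pass over those that are not, and their reading is None.
Of reagent_b, reagent_c, dropper_bottle only 2 to 3 are there at a start; the rules pass over those that are not, and their reading is None.
At some moment in a run one of reagent_b, reagent_c may be knocked a few centimetres aside while the robot is not near it.
It also fails if it takes over 210 s, if anything falls off the work surface, if the arm or the gripper's body presses on something with over 40 N, if the wrist force passes 120 N, or if a joint passes its speed limit or range.

ROBOT

A 6-joint arm with a two-finger parallel gripper is mounted at the origin on a cart in front of the work surface, level with it; the furniture and walls round the work are solid. World frame = base frame: x ahead of the robot, y to its left, z up, the work surface at z = 0. Lengths are in mm, angles in rad, forces in N, time in s.
With the tool pointing down it reaches from about 350 to 775 mm from the base axis. Payload 7.3 kg.
Tool frame: the origin (TCP) lies at the very end of the fingers, on their centre line; the grasp point (between the pads) lies 19 mm behind it (bot.grip_point_offset is the distance from the TCP to the grasp point, in mm); z points along the fingers, y is the line along which they close (so a half turn about z gives the same grasp; the last joint's range is limited). The gripper opens to 92 mm and grips with 3 to 60 N. Pads are 19 mm wide; open, the fingers measure 130 mm over their backs; the gripper's body (75 mm by 190 mm) begins 47 mm behind the grasp point.
Start: joints at [0.972, 0.342, 1.524, -0, 1.275, -0.146], TCP at [229.669, 472.12, 226.741] pointing down, gripper open.
Joint ranges: [-2.53, 2.53], [-0.77, 2.02], [0.04, 2.7], [-1, 4.14], [0.28, 2.66], [-3.11, 3.11]. Speed limits (rad/s): [2.57, 2.57, 3.14, 3.14, 3.14, 3.14].

INTERFACE

Orientations are given as [roll, pitch, yaw] about the fixed x, y, z axes, in that order (R = Rz(yaw) Ry(pitch) Rx(roll)).
In Python, from plant import bot gives the robot as it stands. The module is installed in compiled form; this text tells all that it offers.
- The arm moves only by the shell command python3 -m jog 'ROWS' [OPENING]. ROWS is JSON, a list of rows, each a list of 6 numbers: the shift along the tool's x, y, z in mm, then the turn, a rotation vector about the tool's x, y, z in rad. In form: [[dx, dy, dz, rx, ry, rz], ...]. A call has 1 to 12 rows; each row shifts and turns the commanded pose from where the row before left it, along the tool's axes as they then stand; what a row does not reach is not made up. A row lasts 1/10 s, in which the tool goes at most 50 mm and 8.59 degrees, less where a joint would pass 70% of its speed; a pose out of reach is approached as far as the arm can. A call with a gripper value outside its range is refused whole. OPENING is the opening in per cent of the stroke, from 0 (shut) to 100 (fully open), set as the call begins (- or left out, the last holds). The fingers move at their own pace and stop on an object; the grip force is fixed at half the most. Time passes only in rows, so rows that do not move let the fingers close. It gives the time, the measured TCP pose, the force, the opening and the grip force at its end, in the units of the state.
- bot.get_obs(): the state, without advancing time (a new reading comes with each control period).
- bot.capture(name): name is "scene" or "top" or "wrist"; returns the picture (420x560x3 uint8, red, green, blue); there is no depth.
- bot.camera_model(name): a dict with "fx", "fy", "cx", "cy" (pixels), "position" and "orientation" of the camera in the world; the wrist camera has in their place "T_tool_cam" (4x4, takes a point from camera to tool coordinates, whose origin is the TCP and whose axes are the flange's). Camera axes: x right, y down, z forward; pixel columns grow to the right and rows downward; lengths in mm; the calibration is good to about 2 mm. The wrist camera is an equidistant fisheye: a pixel r from the principal point sees the ray r / f radians off the axis. A picture is of the moment at which its call begins: read the wrist's pose just before it. camera_model takes no time and is no camera call.
- bot.close_job(): hands the job in; it is judged then, once.
Trained networks look in the newest picture that a camera, given by its name, has taken for a name from the list of things; names that differ only in an ending like _2 or _b are one class to them, and where a whole thing is asked for, a point or a joint stands for the part that bears it (a point fixed in the world has none). Each returns a list of dicts, best first, with "p" (0 to 1); they miss things now and then, are a little off and sometimes report something else, mostly with a low value. They report only what shows in the picture. A call takes as long as a camera call. They do not tell look-alikes from the thing itself.
- bot.outline_of(target, camera): "mask" (420x560 bool, what is visible of it) and "pixel" ([column, row] in pixels, amid what is visible of it).
The state is a dict: "time": time; "joint_positions": joint angles; "dq": joint speeds; "tau": joint torques, N m; "tool_pos": TCP position; "tcp_rot": TCP orientation; "contact_force": force on the tool from outside, world axes, zero at the start; "moment": the same for the moment, N m; "grip_width": finger opening in mm; "finger_force": force on a finger pad.
Only numpy, scipy, OpenCV 4.12 (cv2) and the standard library are available. Lean on these libraries where they do the work, as an engineer would, in place of code of your own. Each camera call takes 0.05 s, during which the arm holds its last target. There are 200 camera calls.

## Working session

There is one attempt and no reset: what is moved stays moved. The work goes in short steps, Python scripts to look and compute and a shell command to move; the robot and the scene stay as the last step left them, time stands still between calls to the robot, and variables do not carry over. Pictures are saved under pics/ and viewed, at most 14 in all, crops included, and the job is handed in when it is done.

```bash
mkdir -p pics; ls; python3 - <<'E'
from plant import bot
import cv2,numpy as np
a=bot.capture("scene");b=bot.capture("top")
cv2.imwrite("pics/scene.png",cv2.cvtColor(a,cv2.COLOR_RGB2BGR))
cv2.imwrite("pics/top.png",cv2.cvtColor(b,cv2.COLOR_RGB2BGR))
np.set_printoptions(suppress=True,precision=3)
for c in("scene","top","wrist"):print(c,bot.camera_model(c))
print(bot.get_obs())
E
```

```text
pics
scene {'fx': 421.63938143976486, 'fy': 421.63938143976486, 'cx': 281.0812259844615, 'cy': 205.6158079174287, 'position': array([-166.764,  -54.525,  845.736]), 'orientation': array([-2.332, -0.021, -1.495])}
top {'fx': 420.15155106494586, 'fy': 420.15155106494586, 'cx': 283.9639350968182, 'cy': 210.12932839994468, 'position': array([ 519.955,  -21.456, 1315.062]), 'orientation': array([-3.083,  0.004, -1.557])}
wrist {'fx': 325.19226210127806, 'fy': 325.19226210127806, 'cx': 282.09070161390645, 'cy': 209.15657740720377, 'T_tool_cam': array([[   0.   ,   -0.958,   -0.288,   77.849],
       [   1.   ,    0.001,   -0.   ,   -1.147],
       [   0.   ,   -0.288,    0.958, -157.646],
       [   0.   ,    0.   ,    0.   ,    1.   ]])}
{'time': 0.1, 'joint_positions': array([ 0.972,  0.343,  1.525,  0.   ,  1.275, -0.146]), 'dq': array([ 0.001, -0.003, -0.002, -0.001, -0.001,  0.001]), 'tau': array([  0.002, -43.2  , -24.469,   0.072,   0.052,  -0.   ]), 'tool_pos': array([229.463, 471.8  , 226.134]), 'tcp_rot': array([-3.14 , -0.   ,  2.689]), 'contact_force': array([-0.436,  0.381, -0.202]), 'moment': array([0.007, 0.019, 0.037]), 'finger_force': 0.0, 'grip_width': 92.02093215835663}
```

View pics/scene.png

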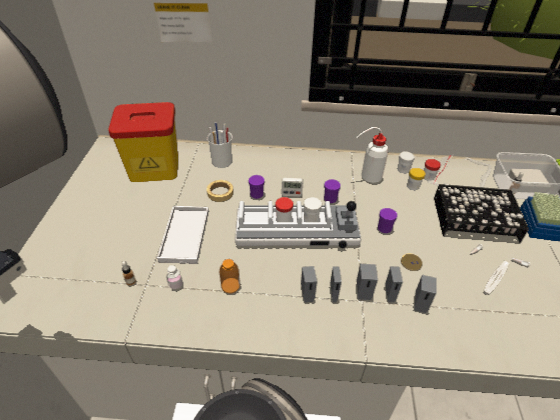

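View pics/top.png

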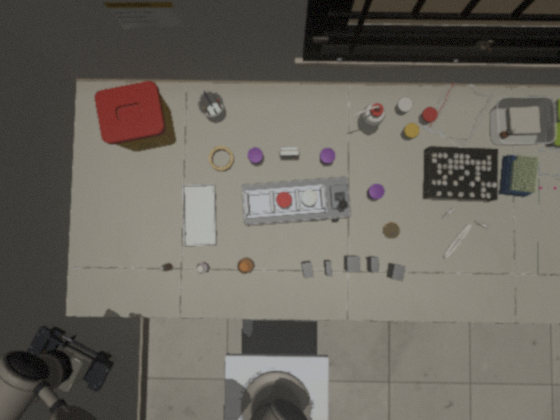

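The scene shows red and white pots in the shaker bays (284,206 and 313,207). The tray is at (185,235) and the bottles at (127,272), (174,277) and (230,276). The five blocks run from (309,281) to (427,291). The lever ball is at (351,206) and leans away or to the right, so I still need to check it. Next step is fitting known shapes to the network masks.

```bash
cat > h.py <<'E'
from plant import bot
import cv2,numpy as np
from scipy.spatial.transform import Rotation as Ro
from scipy.optimize import minimize
np.set_printoptions(suppress=True,precision=1,linewidth=150)
def rpy(o): return Ro.from_euler('xyz',o).as_matrix()
def cam(name,obs=None):
    m=bot.camera_model(name)
    if name=="wrist":
        T=np.array(m["T_tool_cam"]);R=rpy(obs["tcp_rot"])
        return m,R@T[:3,:3],R@T[:3,3]+obs["tool_pos"],True
    return m,rpy(m["orientation"]),np.array(m["position"]),False
def proj(c,P):
    m,R,t,fish=c;q=(P-t)@R
    if fish:
        r=np.hypot(q[:,0],q[:,1])+1e-9;k=np.arctan2(r,q[:,2])/r
        return np.c_[m["fx"]*q[:,0]*k+m["cx"],m["fy"]*q[:,1]*k+m["cy"]]
    return np.c_[m["fx"]*q[:,0]/q[:,2]+m["cx"],m["fy"]*q[:,1]/q[:,2]+m["cy"]]
def unproj(c,px,z):
    m,R,t,fish=c;a=(np.array(px)-[m["cx"],m["cy"]])/m["fx"]
    if fish:
        r=np.hypot(*a)+1e-9;d=np.r_[a/r*np.sin(r),np.cos(r)]
    else:d=np.r_[a,1]
    d=R@d;return t+d*(z-t[2])/d[2]
def cyl(*rings): # (r,z0,z1) -> list of convex parts
    a=np.linspace(0,2*np.pi,24,endpoint=False)
    return [np.array([[r*np.cos(t),r*np.sin(t),z] for z in zz for t in a]) for r,*zz in rings]
def box(x,y,z0,z1,cx=0,cy=0):return [np.array([[cx+i*x/2,cy+j*y/2,k] for i in(-1,1) for j in(-1,1) for k in(z0,z1)])]
def block(w): 
    b=box(44,w,18,80)[0];f=box(44,w-7,0,18)[0];return [np.r_[b,f]]
M=dict(pot=cyl((20,0,44),(23.8,44,57)),reagent_b=cyl((22.8,0,64),(13.5,64,88)),reagent_c=cyl((16.8,0,48),(10.5,48,66)),
 dropper_bottle=cyl((12.1,0,52),(5.5,52,76)),lid=cyl((23.8,44,57)),tray=box(190,100,0,18),
 shaker=box(128,330,0,34))
def render(c,parts,x,y,yaw,z,S=4):
    im=np.zeros((420*S,560*S),np.uint8);R=Ro.from_euler('z',yaw).as_matrix()
    for p in parts:
        u=proj(c,p@R.T+[x,y,z]);cv2.fillConvexPoly(im,cv2.convexHull(np.round((u+.5)*S-.5).astype(np.int32)),255)
    return cv2.resize(im,(560,420),interpolation=cv2.INTER_AREA)/255.
def fit(views,parts,x,y,z=0,yaw=None,yawfix=0):
    "views: list of (cam,mask)"
    def f(v):
        s=0
        for c,m in views:
            r=render(c,parts,v[0],v[1],v[2] if yaw is not None else yawfix,z)
            s+=1-np.minimum(r,m).sum()/np.maximum(r,m).sum()
        return s/len(views)
    x0=[x,y]+([yaw] if yaw is not None else []);n=len(x0)
    st=np.vstack([x0]+[np.array(x0)+d for d in np.diag([12,12,.2][:n])])
    o=minimize(f,x0,method='Nelder-Mead',options=dict(initial_simplex=st,xatol=.05,fatol=1e-4,maxiter=150))
    return o.x,1-o.fun
E
python3 - <<'E'
from h import *
import pickle
out={}
for cn in("top","scene"):
    for n in["block_16_mid","reagent_b_mid","reagent_c_mid","dropper_bottle_mid","pot_white_mid","pot_red_mid","pot_yellow_mid","tray","shaker","clamp_lever_tip","timer","tape_roll","petri_a"]:
        d=bot.outline_of(n,cn);out[cn,n]=d
        print(cn,n,[(round(e["p"],2),np.round(e["pixel"]).astype(int).tolist(),int(e["mask"].sum())) for e in d][:8])
pickle.dump(out,open("out.pkl","wb"))
E
```

```text
top block_16_mid [(0.53, [294, 200], 4062)]
top reagent_b_mid [(0.76, [243, 266], 189)]
top reagent_c_mid [(0.47, [202, 268], 127)]
top dropper_bottle_mid [(0.6, [166, 268], 85)]
top pot_white_mid [(0.75, [327, 157], 212), (0.71, [257, 154], 200), (0.57, [352, 265], 263), (0.53, [308, 198], 189)]
top pot_red_mid [(0.6, [289, 196], 209), (0.56, [393, 230], 226), (0.16, [294, 203], 4096)]
top pot_yellow_mid []
top tray [(0.93, [200, 215], 1991), (0.2, [295, 204], 4266)]
top shaker [(0.66, [296, 204], 4039)]
top clamp_lever_tip [(0.6, [392, 232], 195), (0.5, [345, 204], 48)]
top timer [(0.72, [215, 150], 300), (0.6, [288, 150], 192), (0.35, [370, 269], 165)]
top tape_roll [(0.7, [214, 154], 262)]
top petri_a [(0.55, [391, 232], 207), (0.48, [245, 266], 208), (0.25, [295, 203], 3968)]
scene block_16_mid [(0.82, [336, 284], 323), (0.48, [218, 184], 356)]
scene reagent_b_mid [(0.84, [236, 278], 601)]
scene reagent_c_mid [(0.67, [177, 277], 312), (0.37, [297, 227], 4438)]
scene dropper_bottle_mid [(0.63, [131, 273], 198)]
scene pot_white_mid [(0.84, [331, 189], 269), (0.78, [310, 208], 382), (0.75, [298, 225], 4754), (0.58, [257, 186], 272), (0.56, [389, 221], 407)]
scene pot_red_mid [(0.57, [284, 209], 421), (0.4, [336, 284], 296), (0.31, [310, 208], 340)]
scene pot_yellow_mid [(0.24, [182, 233], 2310)]
scene tray [(0.64, [186, 233], 2203)]
scene shaker [(0.67, [297, 226], 4603), (0.57, [174, 275], 300)]
scene clamp_lever_tip []
scene timer [(0.74, [290, 189], 373)]
scene tape_roll [(0.84, [216, 185], 374)]
scene petri_a [(0.69, [411, 261], 281)]
```

```bash
python3 - <<'E'
from h import *
import pickle
o=pickle.load(open("out.pkl","rb"));ct,cs=cam("top"),cam("scene")
for n in("reagent_b","reagent_c","dropper_bottle"):
    d=o["top",n+"_mid"][0],o["scene",n+"_mid"][0]
    x,y,_=unproj(ct,d[0]["pixel"],40)
    print(n,[fit(v,M[n],x,y) for v in([(ct,d[0]["mask"])],[(cs,d[1]["mask"])])])
for n in("tray","shaker"):
    d=o["top",n][0],o["scene",n][0];x,y,_=unproj(ct,d[0]["pixel"],20)
    print(n,[fit(v,M[n],x,y,yaw=0.) for v in([(ct,d[0]["mask"])],[(cs,d[1]["mask"])])])
for n,k in(("pot_white_mid",3),("pot_red_mid",0)):
    print(n,unproj(ct,o["top",n][k]["pixel"],100),unproj(cs,o["scene",n][1 if k else 0]["pixel"],85))
print([(p,unproj(ct,p,80)[:2]) for p in((307,268),(328,267),(352,263),(373,263),(397,270),(345,204),(333,218))])
print([(p,unproj(cs,p,80)[:2]) for p in((309,270),(336,271),(367,268),(394,272),(427,281))])
print("bystanders",unproj(ct,(289,153),60)[:2],unproj(ct,(221,158),10)[:2],unproj(ct,(391,231),10)[:2])
ball=[unproj(cs,(351,206),z) for z in(100,115)];print(ball)
E
python3 -m jog '[[0,0,-50,0,0,0.15],[0,50,-50,0,0,0.15],[0,50,-50,0,0,0],[0,50,0,0,0,0]]' 100
```

```text
reagent_b [(array([425.1, 101.4]), np.float64(0.8614864864864865)), (array([429.8,  96. ]), np.float64(0.9572855820485812))]
reagent_c [(array([416.8, 232. ]), np.float64(0.8943990500155504)), (array([423.4, 228.9]), np.float64(0.8929535300387818))]
dropper_bottle [(array([416.9, 342.7]), np.float64(0.8658241352427066)), (array([415.6, 335.8]), np.float64(0.7768010790195805))]
tray [(array([578.1, 249.6,   0. ]), np.float64(0.9641809121013675)), (array([580.6, 245.3,   0.1]), np.float64(0.9640515670271442))]
shaker [(array([624.4, -49.4,   0.1]), np.float64(0.8729640442204258)), (array([634.1, -54.2,   0.1]), np.float64(0.8495295593193424))]
pot_white_mid [626.5 -84.8 100. ] [630.6 -86.4  85. ]
pot_red_mid [632.4 -29.6 100. ] [620.1 -17.8  85. ]
[((307, 268), array([424.5, -85.7])), ((328, 267), array([ 428.3, -147. ])), ((352, 263), array([ 441., -217.])), ((373, 263), array([ 441.9, -278.3])), ((397, 270), array([ 422.6, -348.3])), ((345, 204), array([ 613.5, -195.6])), ((333, 218), array([ 571.7, -160.5]))]
[((309, 270), array([430.8, -88.4])), ((336, 271), array([ 433.6, -149.8])), ((367, 268), array([ 448.7, -220.9])), ((394, 272), array([ 442.9, -281.6])), ((427, 281), array([ 424.3, -352.7]))]
bystanders [766.9 -28.7] [758. 184.] [ 536.9 -348.4]
[array([ 631.4, -189.7,  100. ]), array([ 615.3, -187. ,  115. ])]
time: 1.8
tool_pos: [308.6, 565.1, 355.2]
tcp_rot: [3.13, -0.002, 2.39]
contact_force: [0.3, 1.4, 1.1]
grip_width: 91.6
finger_force: 0.0
```

```bash
cat > go.py <<'E'
# usage: go.py x y z [yaw]  -> turn about tool z, then shift in the turned tool axes (for me to type)
import sys;from h import *
a=[float(v) for v in sys.argv[1:]];o=bot.get_obs();yaw=o["tcp_rot"][2]
w=a[3] if len(a)>3 else yaw
R=rpy([np.pi,0,w]);d=R.T@(np.array(a[:3])-o["tool_pos"])
print("t",o["time"],"turn rz",round(yaw-w,3),"rot",np.round(o["tcp_rot"],3),"shift",d,"len",np.linalg.norm(d).round())
E
python3 -m jog '[[0,0,0,0,0,0.148],[0,0,0,0,0,0.148],[0,0,0,0,0,0.148],[-40,16,4,0,0,0.148],[-40,16,4,0,0,0.148],[-45,18,6,0,0,0],[-45,18,6,0,0,0],[-45,18,6,0,0,0],[-45,18,6,0,0,0],[-45,18,6,0,0,0],[-45,18,6,0,0,0],[-45,18,6,0,0,0]]'
python3 -m jog '[[-45,18,10,0,0,0],[-45,18,10,0,0,0],[-45,18,10,0,0,0],[-45,18,10,0,0,0],[-30,12,6,0,0,0],[0,0,0,0,0,0]]' >/dev/null; python3 go.py 620 -60 250 1.65
```

```text
time: 3.0
tool_pos: [512.8, 190.7, 297.4]
tcp_rot: [3.141, -0.0, 1.649]
contact_force: [0.8, 1.6, 1.0]
grip_width: 91.7
finger_force: 0.0
t 3.6 turn rz -0.006 rot [-3.1  0.   1.6] shift [-45.8   3.2  -0.6] len 46.0
```

```bash
python3 -m jog '[[-45,3,0,0,0,0],[0,0,0,0,0,0],[0,0,0,0,0,0]]'; python3 - <<'E'
from h import *
o=bot.get_obs();a=bot.capture("wrist");cv2.imwrite("pics/w1.png",cv2.cvtColor(a,cv2.COLOR_RGB2BGR))
import pickle
pickle.dump((o,a),open("w1.pkl","wb"))
c=cam("wrist",o)
for n in("shaker","pot_white_mid","pot_red_mid","clamp_lever_tip"):
    for e in bot.outline_of(n,"wrist")[:5]:
        print(n,e["p"],np.array(e["pixel"]),e["mask"].sum())
E
```

```text
time: 3.9
tool_pos: [618.7, -54.9, 251.4]
tcp_rot: [-3.141, -0.001, 1.648]
contact_force: [0.6, 0.8, -0.5]
grip_width: 91.8
finger_force: 0.0
shaker 0.76 [272.9 135.7] 22980
shaker 0.28 [266.9 320.9] 192
pot_white_mid 0.93 [289.6 223.1] 1883
pot_white_mid 0.89 [385.2 246.2] 298
pot_white_mid 0.81 [412.3  85.1] 1532
pot_white_mid 0.59 [293.4 331.7] 505
pot_red_mid 0.72 [292.4 153.6] 1909
clamp_lever_tip 0.64 [267.6 317.5] 221
```

View pics/w1.png

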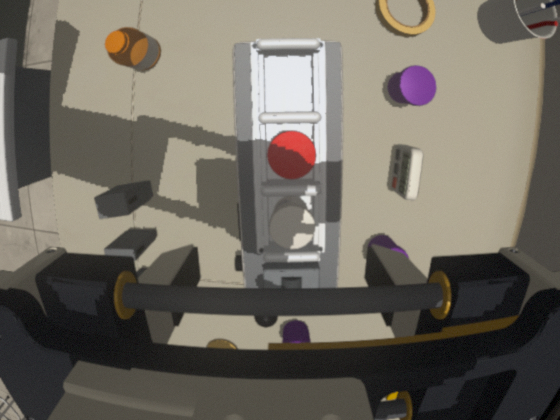

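The wrist view has image up = +y and right = +x. The dividers are at rows 44, 117, 189 and 257 and columns 258 to 322. The red lid is at (292,154), the white lid at (291,222) and the lever ball at (265,318).

```bash
python3 - <<'E'
from h import *
import pickle
np.set_printoptions(suppress=True,precision=2)
o,a=pickle.load(open("w1.pkl","rb"));c=cam("wrist",o)
px=[(290,44),(290,117.5),(290,189),(290,257)]
P=np.array([unproj(c,p,84)[:2] for p in px]);print(P,np.linalg.norm(np.diff(P,axis=0),axis=1))
# left/right body edges at z=34
L=np.array([unproj(c,p,34)[:2] for p in((235,60),(234,150),(236,220))]);R=np.array([unproj(c,p,34)[:2] for p in((341,60),(342,150),(341,220))])
print(L,R)
m=P.mean(0);d=P[0]-P[3];yaw=np.arctan2(-d[0],d[1]);print("y-dir yaw",yaw)
for q in((L),(R)):
    d=q[0]-q[2];print("edge yaw",np.arctan2(-d[0],d[1]))
for n,p in(("red",(292,154)),("white",(291,222))): print(n,unproj(c,p,102)[:2])
# fit shaker: reproj of the 4 divider midpoints(y only) + edges
big=cv2.resize(a[25:305,220:350],None,fx=2.1,fy=2.1,interpolation=cv2.INTER_CUBIC)
cv2.imwrite("pics/w1c.png",cv2.cvtColor(big,cv2.COLOR_RGB2BGR))
for n in("red","white"):
    for e in bot.outline_of(f"pot_{n}_mid","wrist")[:1]:
        x,y=unproj(c,e["pixel"],102)[:2];print(n,fit([(c,e["mask"])],M["lid"],x,y,z=45))
for z in(100,110,118):print("ball",z,unproj(c,(265,318),z)[:2])
E
```

```text
[[ 614.33   93.48]
 [ 620.14   19.09]
 [ 626.07  -53.51]
 [ 632.57 -129.82]] [74.61 72.84 76.59]
[[ 553.7    81.76]
 [ 559.46  -23.4 ]
 [ 565.49 -108.87]] [[674.05  91.73]
 [684.87 -13.39]
 [694.09 -98.93]]
y-dir yaw 0.08148701877376655
edge yaw 0.061807875472041966
edge yaw 0.10473020695735137
red [624.4  -15.16]
white [629.16 -82.94]
red (array([623.94, -16.03]), np.float64(0.9664532318937274))
white (array([630.29, -87.09]), np.float64(0.9208628829528501))
ball 100 [ 609.76 -203.06]
ball 110 [ 609.85 -195.79]
ball 118 [ 609.92 -189.97]
```

View pics/w1c.png

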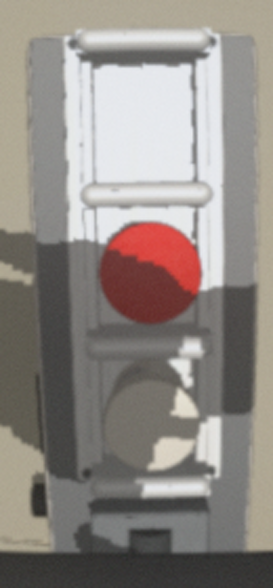

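```bash
python3 - <<'E'
from h import *
import pickle
np.set_printoptions(suppress=True,precision=3)
o=pickle.load(open("out.pkl","rb"))
for cn in("top","scene"):
    c=cam(cn);print(fit([(c,o[cn,"tray"][0]["mask"])],M["tray"],580,247,yaw=.05))
E
python3 go.py 624 -16 130 1.654
```

```text
(array([578.192, 249.661,   0.048]), np.float64(0.9641809121013675))
(array([581.479, 245.197,   0.057]), np.float64(0.9650138225945062))
t 4.25 turn rz -0.004 rot [ 3.1 -0.   1.6] shift [ 37.4   8.3 121.7] len 128.0
```

```bash
python3 -m jog '[[12,3,40,0,0,0],[12,3,40,0,0,0],[13,2,42,0,0,0],[0,0,24,0,0,0],[0,0,24,0,0,0],[0,0,0,0,0,0],[0,0,0,0,0,0]]' 100; python3 -m jog '[[0,0,0,0,0,0],[0,0,0,0,0,0],[0,0,0,0,0,0],[0,0,0,0,0,0],[0,0,0,0,0,0],[0,0,0,0,0,0]]' 0;python3 -m jog '[[0,0,-25,0,0,0],[0,0,-40,0,0,0],[0,0,-40,0,0,0],[0,0,0,0,0,0],[0,0,0,0,0,0]]'; python3 go.py 624.5 250 100 1.624
```

```text
time: 4.95
tool_pos: [624.2, -17.2, 81.9]
tcp_rot: [3.142, -0.0, 1.649]
contact_force: [0.1, 0.6, 1.2]
grip_width: 91.7
finger_force: 0.0
time: 5.55
tool_pos: [624.0, -17.4, 81.6]
tcp_rot: [3.141, -0.0, 1.649]
contact_force: [0.5, -0.1, 0.5]
grip_width: 48.4
finger_force: 0.5
time: 6.05
tool_pos: [624.2, -17.4, 187.2]
tcp_rot: [3.14, 0.0, 1.649]
contact_force: [0.3, -0.5, -1.4]
grip_width: 46.4
finger_force: 30.0
t 6.05 turn rz 0.025 rot [3.1 0.  1.6] shift [267.1  14.5  87.2] len 281.0
```

```bash
python3 -m jog '[[44,2,0,0,0,0.025],[45,2,0,0,0,0],[45,3,0,0,0,0],[45,3,0,0,0,0],[44,3,10,0,0,0],[44,2,40,0,0,0],[0,0,40,0,0,0],[0,0,30,0,0,0],[0,0,24,0,0,0],[0,0,0,0,0,0],[0,0,0,0,0,0]]'; python3 go.py 624.5 250 42 1.624
```

```text
time: 7.15
tool_pos: [623.1, 242.7, 47.9]
tcp_rot: [-3.139, 0.0, 1.624]
contact_force: [0.4, -0.7, -0.5]
grip_width: 46.7
finger_force: 30.0
t 7.15 turn rz -0.0 rot [-3.1  0.   1.6] shift [7.2 1.8 5.9] len 9.0
```

```bash
python3 -m jog '[[7,1,0,0,0,0],[0,0,5,0,0,0],[0,0,2,0,0,0],[0,0,0,0,0,0],[0,0,0,0,0,0]]'; python3 -m jog '[[0,0,0,0,0,0],[0,0,0,0,0,0],[0,0,0,0,0,0]]' 75;python3 -m jog '[[0,0,-40,0,0,0],[0,0,-45,0,0,0],[-40,1,-25,0,0,0],[-45,1,0,0,0,0],[-45,1,0,0,0,0],[-45,1,0,0,0,-0.03],[-45,1,0,0,0,0],[-45,1,0,0,0,0],[-40,1,0,0,0,0],[-10,0,0,0,0,0],[0,0,0,0,0,0],[0,0,0,0,0,0]]' 100; python3 go.py 630 -87 130 1.654
python3 - <<'E'
from h import *
o=bot.get_obs();a=bot.capture("wrist");cv2.imwrite("pics/w2.png",cv2.cvtColor(a,cv2.COLOR_RGB2BGR))
c=cam("wrist",o)
for e in bot.outline_of("pot_white_mid","wrist")[:4]:
    x,y=unproj(c,e["pixel"],102)[:2];print(e["p"],e["pixel"],x,y,fit([(c,e["mask"])],M["lid"],x,y,z=45))
E
```

```text
time: 7.65
tool_pos: [624.4, 249.9, 42.0]
tcp_rot: [3.141, -0.0, 1.624]
contact_force: [-0.5, 0.0, -1.4]
grip_width: 46.5
finger_force: 30.0
time: 7.95
tool_pos: [624.5, 250.0, 42.0]
tcp_rot: [3.141, -0.0, 1.624]
contact_force: [0.5, 0.5, 1.3]
grip_width: 65.4
finger_force: 0.0
time: 9.15
tool_pos: [652.1, -62.8, 151.8]
tcp_rot: [-3.141, -0.001, 1.654]
contact_force: [0.5, 0.3, -0.2]
grip_width: 91.7
finger_force: 0.0
t 9.15 turn rz 0.0 rot [-3.1 -0.   1.7] shift [-22.3 -24.1  21.8] len 39.0
0.95 [249.8, 254.5] 630.5738678269646 -83.36313131822048 (array([631.1, -86.7]), np.float64(0.8899927526256548))
0.7 [420.4, 64.3] 733.4106752087982 59.34281989094123 (array([737.4,  60.2]), np.float64(0.770527766271314))
0.59 [364.9, 284.8] 717.072048530397 -101.98830562046997 (array([ 729.1, -116. ]), np.float64(0.05076938182940349))
0.37 [246.2, 339.1] 630.6053601416635 -160.3448944329565 (array([ 634.2, -183.9]), np.float64(0.11459711426238717))
```

View pics/w2.png

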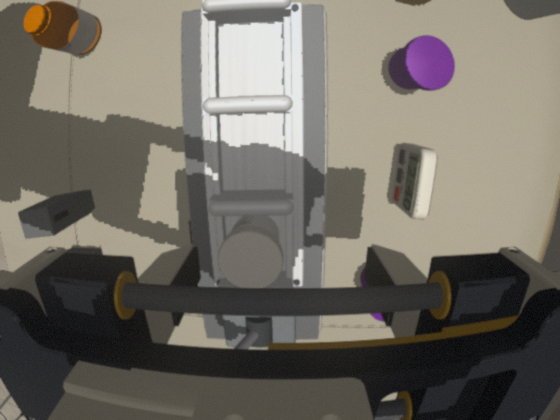

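The white pot's lid is at (250,257) in shadow, and bays 1 and 2 are empty. Going down on it.

```bash
python3 -m jog '[[-22,-23,5,0,0,0],[0,0,30,0,0,0],[0,0,35,0,0,0],[0,0,0,0,0,0],[0,0,0,0,0,0]]' 100; python3 -m jog '[[0,0,0,0,0,0],[0,0,0,0,0,0],[0,0,0,0,0,0],[0,0,0,0,0,0],[0,0,0,0,0,0],[0,0,0,0,0,0],[0,0,0,0,0,0]]' 0;python3 -m jog '[[0,0,-25,0,0,0],[0,0,-40,0,0,0],[0,0,-40,0,0,0],[0,0,0,0,0,0],[0,0,0,0,0,0]]'; python3 go.py 534 245 150 1.624
```

```text
time: 9.75
tool_pos: [631.3, -86.4, 82.1]
tcp_rot: [-3.141, -0.0, 1.655]
contact_force: [-0.4, -0.1, 1.3]
grip_width: 92.1
finger_force: 0.0
time: 10.45
tool_pos: [631.2, -87.7, 81.9]
tcp_rot: [3.141, 0.0, 1.654]
contact_force: [-0.5, -0.9, 1.5]
grip_width: 46.7
finger_force: 30.0
time: 10.95
tool_pos: [631.4, -87.7, 187.6]
tcp_rot: [3.14, 0.001, 1.654]
contact_force: [-0.2, -0.3, -1.3]
grip_width: 46.5
finger_force: 30.0
t 10.95 turn rz 0.03 rot [3.1 0.  1.7] shift [337.4 -79.6  37.6] len 349.0
```

```bash
python3 -m jog '[[42,-10,0,0,0,0.03],[42,-10,0,0,0,0],[42,-10,0,0,0,0],[42,-10,0,0,0,0],[42,-10,0,0,0,0],[42,-10,10,0,0,0],[42,-10,13,0,0,0],[42,-10,14,0,0,0],[0,0,0,0,0,0],[0,0,0,0,0,0]]'; python3 go.py 534 245 42 1.624
```

```text
time: 11.95
tool_pos: [530.9, 243.7, 147.9]
tcp_rot: [-3.138, 0.001, 1.626]
contact_force: [-0.3, -0.5, -0.2]
grip_width: 46.4
finger_force: 30.0
t 11.95 turn rz 0.002 rot [-3.1  0.   1.6] shift [  1.2   3.2 105.9] len 106.0
```

```bash
python3 -m jog '[[1,3,40,0,0,0],[0,0,40,0,0,0],[0,0,26,0,0,0],[0,0,0,0,0,0],[0,0,0,0,0,0]]'; python3 -m jog '[[0,0,0,0,0,0],[0,0,0,0,0,0],[0,0,0,0,0,0]]' 75;python3 -m jog '[[0,0,-40,0,0,0],[0,0,-45,0,0,0],[0,-20,-35,0,0,0],[-10,-40,-30,0,0,0],[-10,-40,0,0,0,0],[0,0,0,0,0,0],[0,0,0,0,0,0]]' 100
python3 - <<'E'
from h import *
o=bot.get_obs();a=bot.capture("wrist");cv2.imwrite("pics/w3.png",cv2.cvtColor(a,cv2.COLOR_RGB2BGR))
c=cam("wrist",o)
for n in("reagent_b","reagent_c","dropper_bottle"):
  for e in bot.outline_of(n+"_mid","wrist")[:2]:
    x,y=unproj(c,e["pixel"],40)[:2];print(n,e["p"],e["pixel"],x,y,fit([(c,e["mask"])],M[n],x,y))
for n in("pot_white_mid","pot_red_mid"):
  for e in bot.outline_of(n,"wrist")[:3]:
    x,y=unproj(c,e["pixel"],35)[:2];print(n,e["p"],e["pixel"],x,y,fit([(c,e["mask"])],M["pot"],x,y,z=4))
E
```

```text
time: 12.45
tool_pos: [535.7, 243.2, 44.0]
tcp_rot: [-3.141, 0.0, 1.622]
contact_force: [-0.1, 0.8, -0.7]
grip_width: 46.6
finger_force: 30.0
time: 12.75
tool_pos: [535.8, 244.5, 45.0]
tcp_rot: [3.14, -0.001, 1.624]
contact_force: [-0.2, -0.6, 0.3]
grip_width: 66.0
finger_force: 0.0
time: 13.45
tool_pos: [437.0, 219.5, 194.3]
tcp_rot: [3.139, -0.001, 1.624]
contact_force: [1.2, -0.1, 0.1]
grip_width: 91.9
finger_force: 0.0
reagent_b 0.66 [266.5, 282.5] 425.0666355073664 117.90532644617855 (array([427. ,  97.3]), np.float64(0.47750720548751513))
reagent_c 0.92 [264.1, 179.9] 418.41546562930165 231.52687062996512 (array([417.7, 228.9]), np.float64(0.9300451875739227))
dropper_bottle 0.92 [267.5, 71.5] 416.65618058264863 336.7556593736176 (array([419. , 337.5]), np.float64(0.8990292207002263))
pot_white_mid 0.68 [382.3, 178.8] 538.5404994955354 239.04526291403582 (array([536.1, 242.9]), np.float64(0.9605029689137269))
pot_red_mid 0.95 [458.6, 171.1] 628.3629644486933 254.88605506503131 (array([623.6, 251.4]), np.float64(0.9385567581946178))
pot_red_mid 0.16 [384.2, 175.1] 540.1259683054753 243.04454524612854 (array([535.7, 243.3]), np.float64(0.9268185925178511))
```

View pics/w3.png

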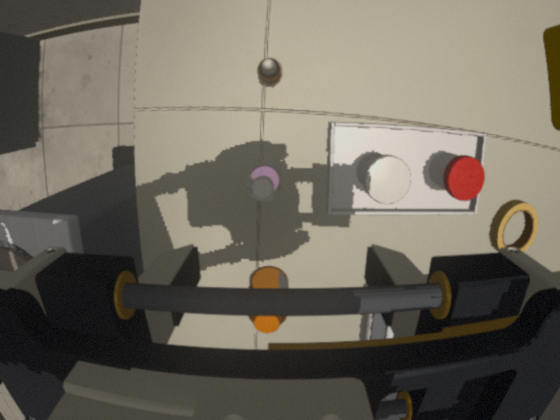

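Both pots stand in the tray, at (387,179) and (464,178). The dropper bottle is at (268,70), the clear bottle at (264,180) and the brown one at (267,300). I'll take the clear bottle now.

```bash
python3 -m jog '[[9,-18,30,0,0,-0.03],[0,0,40,0,0,0],[0,0,40,0,0,0],[0,0,35,0,0,0],[0,0,0,0,0,0],[0,0,0,0,0,0]]' 100; python3 go.py 418.5 229 17 1.654
```

```text
time: 14.35
tool_pos: [419.1, 227.5, 48.3]
tcp_rot: [-3.141, 0.0, 1.654]
contact_force: [0.5, -0.2, 0.0]
grip_width: 91.8
finger_force: 0.0
t 14.35 turn rz -0.0 rot [-3.1  0.   1.7] shift [ 1.5 -0.4 31.3] len 31.0
```

```bash
python3 -m jog '[[2,0,16,0,0,0],[0,0,15,0,0,0],[0,0,0,0,0,0],[0,0,0,0,0,0]]' 100;python3 -m jog '[[0,0,0,0,0,0],[0,0,0,0,0,0],[0,0,0,0,0,0],[0,0,0,0,0,0],[0,0,0,0,0,0],[0,0,0,0,0,0],[0,0,0,0,0,0],[0,0,0,0,0,0],[0,0,0,0,0,0]]' 0;python3 -m jog '[[0,0,-25,0,0,0],[0,0,-40,0,0,0],[0,0,-45,0,0,0],[0,0,-40,0,0,0],[0,0,0,0,0,0],[0,0,0,0,0,0]]'; python3 go.py 625 -11 150 1.654
```

```text
time: 14.75
tool_pos: [419.7, 229.9, 18.9]
tcp_rot: [3.139, -0.001, 1.654]
contact_force: [0.1, -0.1, -0.2]
grip_width: 91.8
finger_force: 0.0
time: 15.65
tool_pos: [418.5, 229.4, 17.2]
tcp_rot: [-3.142, -0.0, 1.654]
contact_force: [0.2, 0.2, 0.5]
grip_width: 32.9
finger_force: 30.0
time: 16.25
tool_pos: [418.6, 229.4, 167.7]
tcp_rot: [3.14, -0.0, 1.654]
contact_force: [0.7, -0.4, -2.4]
grip_width: 32.6
finger_force: 30.0
t 16.25 turn rz -0.0 rot [ 3.1 -0.   1.7] shift [-256.8  185.7   17.7] len 317.0
```

```bash
python3 -m jog '[[-37,26,0,0,0,0],[-37,26,0,0,0,0],[-37,26,0,0,0,0],[-37,26,0,0,0,0],[-37,26,0,0,0,0],[-37,26,0,0,0,0],[-33,27,0,0,0,0],[0,0,0,0,0,0],[0,0,0,0,0,0]]'; python3 go.py 622.9 -8.5 130 1.654
python3 - <<'E'
from h import *
import pickle
o=bot.get_obs();a=bot.capture("wrist");pickle.dump((o,a),open("w4.pkl","wb"))
c=cam("wrist",o);im=cv2.cvtColor(a,cv2.COLOR_RGB2BGR)
C=np.array([623.7,-18.5]);R=Ro.from_euler('z',.083).as_matrix()
def L(p,q,col):
    P=np.linspace(p,q,30)@R.T+[*C,0]
    cv2.polylines(big,[np.round((proj(c,P)+.5)*2*4).astype(np.int32)],False,col,1,shift=2)
big=cv2.resize(im,None,fx=2,fy=2,interpolation=cv2.INTER_CUBIC)
for y in(-114,-38,38,114):L([-32,y,84.],[32,y,84.],(0,0,255))
for x in(-29,29):L([x,-114,59.],[x,114,59.],(0,200,0))
for x in(-64,64):L([x,-165,34.],[x,165,34.],(255,0,0))
cv2.imwrite("pics/w4.png",big[0:590,160:760])
E
```

```text
time: 17.15
tool_pos: [621.1, -10.1, 164.2]
tcp_rot: [-3.137, -0.001, 1.652]
contact_force: [-0.6, 0.5, -1.8]
grip_width: 32.9
finger_force: 30.0
t 17.15 turn rz -0.002 rot [-3.1 -0.   1.7] shift [ 1.5  2.  34.2] len 34.0
```

View pics/w4.png

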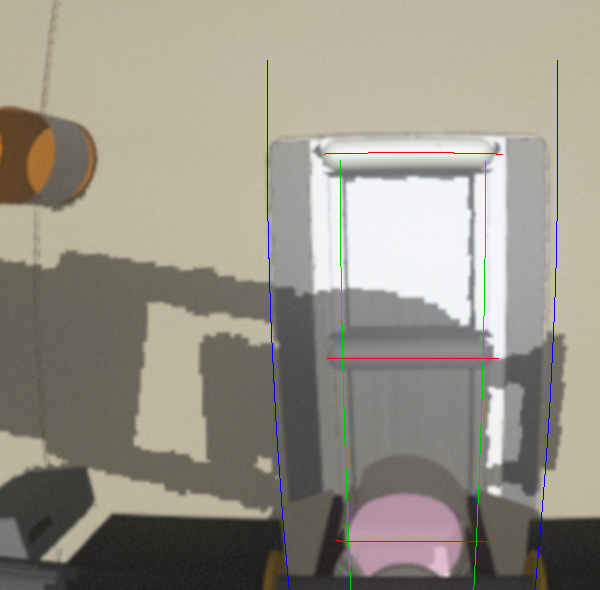

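The overlay lies within about 1 mm of the dividers and rails, so the corrected shaker centre is about (622.5,-17.5). Lowering, then nudging +y until contact.

```bash
python3 -m jog '[[3,1,35,0,0,0],[0,0,35,0,0,0],[0,0,28,0,0,0],[0,0,0,0,0,0],[0,0,0,0,0,0]]'; python3 go.py 621.7 -7.5 64 1.654;  python3 -m jog '[[1,0,1,0,0,0],[0,0,0,0,0,0],[0,0,0,0,0,0]]';for i in 1 2 3; do python3 -m jog '[[2,0,0,0,0,0],[0,0,0,0,0,0],[0,0,0,0,0,0]]' | egrep 'pos|force';done
```

```text
time: 17.7
tool_pos: [622.3, -5.4, 69.5]
tcp_rot: [-3.141, -0.0, 1.655]
contact_force: [1.2, 0.0, 0.4]
grip_width: 33.6
finger_force: 30.0
t 17.7 turn rz 0.001 rot [-3.1 -0.   1.7] shift [-2.  -0.7  5.5] len 6.0
time: 18.0
tool_pos: [623.3, -5.4, 69.5]
tcp_rot: [3.14, 0.0, 1.654]
contact_force: [0.6, -0.1, -1.0]
grip_width: 32.8
finger_force: 30.0
tool_pos: [622.6, -3.4, 68.3]
contact_force: [-0.3, 0.1, -1.4]
finger_force: 30.0
tool_pos: [622.5, -2.5, 68.3]
contact_force: [0.2, -5.6, -0.5]
finger_force: 30.0
tool_pos: [622.5, -2.3, 68.4]
contact_force: [-0.4, -12.5, -1.1]
finger_force: 30.0
```

```bash
python3 -m jog '[[-2,0,0,0,0,0],[0,0,5,0,0,0],[0,0,1,0,0,0],[0,0,0,0,0,0],[0,0,0,0,0,0]]'; python3 -m jog '[[0,0,0,0,0,0],[0,0,0,0,0,0],[0,0,0,0,0,0],[0,0,0,0,0,0],[0,0,0,0,0,0]]' 75;python3 -m jog '[[0,0,-40,0,0,0],[0,0,-45,0,0,0],[0,0,-45,0,0,0],[0,0,0,0,0,0]]' 100; python3 go.py 418.5 337.5 120 1.654
```

```text
time: 19.4
tool_pos: [623.1, -2.4, 62.4]
tcp_rot: [3.14, 0.002, 1.654]
contact_force: [0.6, -6.1, 0.5]
grip_width: 33.7
finger_force: 30.0
time: 19.9
tool_pos: [622.3, -1.2, 62.2]
tcp_rot: [-3.142, -0.0, 1.654]
contact_force: [-0.5, 0.8, -0.1]
grip_width: 67.2
finger_force: 0.0
time: 20.3
tool_pos: [625.7, -1.6, 199.7]
tcp_rot: [3.129, 0.002, 1.654]
contact_force: [0.7, -0.1, 0.2]
grip_width: 91.2
finger_force: 0.0
t 20.3 turn rz 0.0 rot [3.1 0.  1.7] shift [ 355.2 -178.3   79.7] len 405.0
```

```bash
python3 -m jog '[[39,-20,0,0,0,0],[39,-20,0,0,0,0],[40,-20,0,0,0,0],[40,-20,0,0,0,0],[40,-20,0,0,0,0],[40,-20,0,0,0,0],[40,-20,20,0,0,0],[39,-20,20,0,0,0],[38,-18,30,0,0,0],[0,0,0,0,0,0],[0,0,0,0,0,0]]' 100; python3 go.py 418.5 337.5 80 1.654
python3 - <<'E'
from h import *
o=bot.get_obs();bot.capture("wrist");c=cam("wrist",o)
for n in("reagent_b","dropper_bottle"):
  for e in bot.outline_of(n+"_mid","wrist")[:2]:
    x,y=unproj(c,e["pixel"],40)[:2];print(n,e["p"],e["pixel"],x,y,fit([(c,e["mask"])],M[n],x,y))
E
```

```text
time: 21.4
tool_pos: [415.4, 336.8, 122.5]
tcp_rot: [-3.14, 0.001, 1.656]
contact_force: [-0.4, -0.6, 0.2]
grip_width: 91.8
finger_force: 0.0
t 21.4 turn rz 0.002 rot [-3.1  0.   1.7] shift [ 0.4  3.1 42.5] len 43.0
dropper_bottle 0.7 [286.1, 207.1] 417.29711018913434 343.27861295754474 (array([418.1, 341.1]), np.float64(0.8732082705399767))
dropper_bottle 0.23 [358.7, 287.2] 486.55321091567305 276.72162342180457 (array([481.3, 292.8]), np.float64(0.20555590473612861))
```

```bash
python3 -m jog '[[2,3,10,0,0,0],[0,0,40,0,0,0],[0,0,30,0,0,0],[0,0,20,0,0,0],[0,0,0,0,0,0],[0,0,0,0,0,0]]' 100;python3 -m jog '[[0,0,0,0,0,0],[0,0,0,0,0,0],[0,0,0,0,0,0],[0,0,0,0,0,0],[0,0,0,0,0,0],[0,0,0,0,0,0],[0,0,0,0,0,0],[0,0,0,0,0,0],[0,0,0,0,0,0],[0,0,0,0,0,0]]' 0;python3 -m jog '[[0,0,-25,0,0,0],[0,0,-40,0,0,0],[0,0,-45,0,0,0],[0,0,-40,0,0,0],[0,0,0,0,0,0],[0,0,0,0,0,0]]'; python3 go.py 615.4 72 160 1.654
```

```text
time: 22.15
tool_pos: [419.8, 338.3, 23.4]
tcp_rot: [3.141, -0.0, 1.653]
contact_force: [0.6, 0.4, -0.9]
grip_width: 91.8
finger_force: 0.0
time: 23.15
tool_pos: [419.1, 338.6, 23.1]
tcp_rot: [-3.142, -0.0, 1.654]
contact_force: [-0.4, -1.0, -0.0]
grip_width: 23.8
finger_force: 30.0
time: 23.75
tool_pos: [419.2, 338.7, 173.8]
tcp_rot: [3.14, -0.001, 1.654]
contact_force: [0.3, -0.4, -1.2]
grip_width: 23.8
finger_force: 30.0
t 23.75 turn rz -0.0 rot [ 3.1 -0.   1.7] shift [-282.1  173.4   13.8] len 331.0
```

```bash
python3 -m jog '[[-40,25,0,0,0,0],[-40,25,0,0,0,0],[-40,25,0,0,0,0],[-40,25,0,0,0,0],[-40,25,0,0,0,0],[-40,25,0,0,0,0],[-42,23,0,0,0,0],[0,0,0,0,0,0],[0,0,0,0,0,0]]'; python3 go.py 615 72 73 1.654
```

```text
time: 24.65
tool_pos: [614.0, 70.9, 170.6]
tcp_rot: [-3.137, -0.001, 1.651]
contact_force: [-1.5, -0.0, -0.4]
grip_width: 23.6
finger_force: 30.0
t 24.65 turn rz -0.003 rot [-3.1 -0.   1.7] shift [ 1.   1.1 97.6] len 98.0
```

```bash
python3 -m jog '[[0,0,40,0,0,0],[0,0,35,0,0,0],[0,0,22,0,0,0],[0,0,0,0,0,0],[0,0,0,0,0,0]]';  for i in 1 2 3 4; do python3 -m jog '[[2,0,0,0,0,0],[0,0,0,0,0,0],[0,0,0,0,0,0]]' | egrep 'pos|contact_f';done
```

```text
time: 25.15
tool_pos: [614.2, 73.1, 76.1]
tcp_rot: [-3.14, -0.0, 1.655]
contact_force: [0.2, -0.3, 1.0]
grip_width: 23.4
finger_force: 30.0
tool_pos: [615.2, 74.2, 77.4]
contact_force: [-0.0, 0.1, -1.1]
tool_pos: [614.5, 76.0, 76.3]
contact_force: [-0.1, -0.7, -0.9]
tool_pos: [614.5, 76.5, 76.4]
contact_force: [-0.2, -5.0, 0.7]
tool_pos: [614.5, 76.8, 76.4]
contact_force: [-0.2, -11.3, 1.6]
```

```bash
python3 -m jog '[[-2,0,0,0,0,0],[0,0,6,0,0,0],[0,0,3,0,0,0],[0,0,0,0,0,0],[0,0,0,0,0,0]]'; python3 -m jog '[[0,0,0,0,0,0],[0,0,0,0,0,0],[0,0,0,0,0,0],[0,0,0,0,0,0],[0,0,0,0,0,0]]' 60;python3 -m jog '[[0,0,-40,0,0,0],[0,0,-45,0,0,0],[0,0,-40,0,0,0],[0,0,0,0,0,0]]' 100; python3 go.py 424 95 200 1.654
```

```text
time: 26.85
tool_pos: [615.3, 76.6, 68.0]
tcp_rot: [3.139, 0.002, 1.654]
contact_force: [0.2, -6.8, 4.5]
grip_width: 23.8
finger_force: 30.0
time: 27.35
tool_pos: [614.3, 78.2, 67.0]
tcp_rot: [-3.141, -0.0, 1.654]
contact_force: [0.3, 0.1, -0.4]
grip_width: 54.4
finger_force: 0.0
time: 27.75
tool_pos: [617.4, 78.2, 198.9]
tcp_rot: [3.13, 0.001, 1.654]
contact_force: [0.6, -0.9, -0.5]
grip_width: 82.1
finger_force: 0.0
t 27.75 turn rz 0.0 rot [3.1 0.  1.7] shift [  32.8 -191.3   -1.1] len 194.0
```

```bash
python3 -m jog '[[5,-38,0,0,0,0],[5,-38,0,0,0,0],[5,-38,0,0,0,0],[5,-38,0,0,0,0],[5,-38,0,0,0,0],[0,0,0,0,0,0],[0,0,0,0,0,0]]' 100; python3 go.py 427 98 100 1.654
python3 - <<'E'
from h import *
o=bot.get_obs();a=bot.capture("wrist");cv2.imwrite("pics/w5.png",cv2.cvtColor(a,cv2.COLOR_RGB2BGR));c=cam("wrist",o)
for n in("reagent_b","dropper_bottle","reagent_c"):
  for e in bot.outline_of(n+"_mid","wrist")[:1]:
    x,y=unproj(c,e["pixel"],40)[:2];print(n,e["p"],e["pixel"],x,y,fit([(c,e["mask"])],M[n],x,y,z=0 if n=="reagent_b" else 45))
E
```

```text
time: 28.45
tool_pos: [422.8, 87.2, 192.4]
tcp_rot: [3.14, -0.0, 1.654]
contact_force: [1.2, 0.7, 0.2]
grip_width: 92.1
finger_force: 0.0
t 28.45 turn rz 0.0 rot [ 3.1 -0.   1.7] shift [10.4  5.  92.4] len 93.0
reagent_b 0.89 [286.7, 181.8] 425.8845424599794 98.97331249642832 (array([427.5,  97.7]), np.float64(0.9364330893694551))
dropper_bottle 0.65 [468.9, 231.1] 640.0677838114666 62.60306028675895 (array([613.5,  76.9]), np.float64(0.7553226258287423))
```

View pics/w5.png

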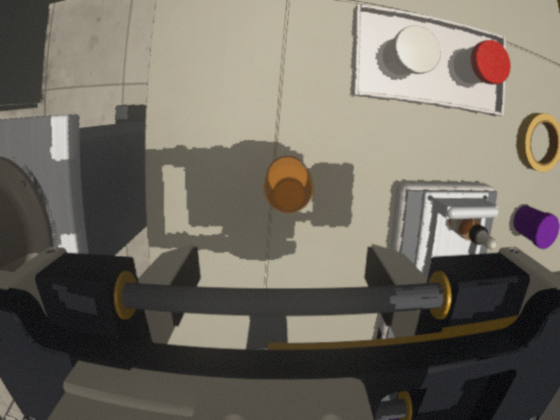

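The dropper bottle stands by its divider (470,231). The brown bottle is at (288,185), so I'll pick it next.

```bash
python3 -m jog '[[10,5,40,0,0,0],[0,0,45,0,0,0],[0,0,45,0,0,0],[0,0,32,0,0,0],[0,0,0,0,0,0],[0,0,0,0,0,0]]' 100;python3 -m jog '[[0,0,0,0,0,0],[0,0,0,0,0,0],[0,0,0,0,0,0],[0,0,0,0,0,0],[0,0,0,0,0,0],[0,0,0,0,0,0],[0,0,0,0,0,0],[0,0,0,0,0,0]]' 0;python3 -m jog '[[0,0,-25,0,0,0],[0,0,-40,0,0,0],[0,0,-45,0,0,0],[0,0,-40,0,0,0],[0,0,0,0,0,0],[0,0,0,0,0,0]]'; python3 go.py 628.4 -88.2 180 1.654
```

```text
time: 29.25
tool_pos: [427.6, 97.4, 30.2]
tcp_rot: [-3.141, -0.0, 1.654]
contact_force: [0.7, 0.9, 0.6]
grip_width: 91.8
finger_force: 0.0
time: 30.05
tool_pos: [427.4, 97.5, 30.3]
tcp_rot: [3.141, -0.0, 1.654]
contact_force: [0.1, 0.4, 3.1]
grip_width: 44.8
finger_force: 30.0
time: 30.65
tool_pos: [426.8, 97.4, 180.1]
tcp_rot: [3.141, -0.0, 1.654]
contact_force: [0.2, -0.5, -3.1]
grip_width: 45.3
finger_force: 30.0
t 30.65 turn rz -0.0 rot [ 3.1 -0.   1.7] shift [-201.7  185.5    0.1] len 274.0
```

```bash
python3 -m jog '[[-40,37,0,0,0,0],[-40,37,0,0,0,0],[-40,37,0,0,0,0],[-40,37,0,0,0,0],[-42,37,0,0,0,0],[0,0,0,0,0,0],[0,0,0,0,0,0]]'; python3 go.py 628.4 -88.2 95 1.654
```

```text
time: 31.35
tool_pos: [609.4, -72.8, 176.3]
tcp_rot: [-3.135, -0.002, 1.652]
contact_force: [-0.9, 0.7, -3.6]
grip_width: 45.3
finger_force: 30.0
t 31.35 turn rz -0.002 rot [-3.1 -0.   1.7] shift [-16.9  17.6  81.3] len 85.0
```

```bash
python3 -m jog '[[-17,18,0,0,0,0],[0,0,40,0,0,0],[0,0,38,0,0,0],[0,0,0,0,0,0],[0,0,0,0,0,0]]'; python3 -m jog '[[0,0,0,0,0,0],[0,0,0,0,0,0]]' >/dev/null; python3 go.py 628.4 -88.2 80 1.654
```

```text
time: 31.85
tool_pos: [629.0, -86.6, 101.8]
tcp_rot: [-3.139, -0.001, 1.655]
contact_force: [1.1, 0.4, -1.7]
grip_width: 45.2
finger_force: 30.0
t 32.05 turn rz 0.0 rot [3.1 0.  1.7] shift [-0.3 -2.7 24.6] len 25.0
```

```bash
python3 -m jog '[[0,-2.5,5,0,0,0],[0,0,12,0,0,0],[0,0,8,0,0,0],[0,0,0,0,0,0],[0,0,0,0,0,0],[0,0,0,0,0,0]]'; python3 go.py 628.4 -88.2 79 1.654;  for i in 1 2 3; do python3 -m jog '[[2,0,0,0,0,0],[0,0,0,0,0,0],[0,0,0,0,0,0]]' | egrep 'pos|contact_f';done
```

```text
time: 32.65
tool_pos: [627.5, -87.9, 77.0]
tcp_rot: [-3.141, -0.0, 1.654]
contact_force: [1.6, 0.1, -3.5]
grip_width: 45.3
finger_force: 30.0
t 32.65 turn rz -0.0 rot [-3.1 -0.   1.7] shift [-0.4  0.9 -2. ] len 2.0
tool_pos: [627.3, -85.8, 77.3]
contact_force: [0.3, 0.2, -2.5]
tool_pos: [627.2, -84.8, 77.4]
contact_force: [-0.0, -5.9, -2.5]
tool_pos: [627.2, -84.7, 77.6]
contact_force: [-0.7, -11.1, -1.8]
```

```bash
python3 -m jog '[[-2,0,0,0,0,0],[0,0,3,0,0,0],[0,0,0,0,0,0],[0,0,0,0,0,0]]'; python3 -m jog '[[0,0,0,0,0,0],[0,0,0,0,0,0],[0,0,0,0,0,0],[0,0,0,0,0,0],[0,0,0,0,0,0]]' 75;python3 -m jog '[[0,0,-40,0,0,0],[0,0,-45,0,0,0],[0,0,-45,0,0,0],[0,0,0,0,0,0]]' 100; python3 go.py 430 -230 220 1.571
```

```text
time: 33.95
tool_pos: [627.7, -84.9, 75.3]
tcp_rot: [3.14, 0.002, 1.654]
contact_force: [-1.9, -7.3, 3.7]
grip_width: 45.2
finger_force: 30.0
time: 34.45
tool_pos: [627.1, -83.6, 74.0]
tcp_rot: [-3.141, -0.0, 1.654]
contact_force: [-0.2, -0.3, -0.9]
grip_width: 68.5
finger_force: 0.0
time: 34.85
tool_pos: [630.3, -84.5, 211.7]
tcp_rot: [3.129, 0.004, 1.654]
contact_force: [1.2, -0.5, 0.0]
grip_width: 91.1
finger_force: 0.0
t 34.85 turn rz 0.083 rot [3.1 0.  1.7] shift [-145.4 -200.3   -8.3] len 248.0
```

```bash
python3 -m jog '[[-30,-40,-5,0,0,0.083],[-42,-40,-5,0,0,0],[-42,-40,-5,0,0,0],[-42,-40,-5,0,0,0],[-42,-40,-5,0,0,0],[-40,0,-5,0,0,0],[0,0,0,0,0,0],[0,0,0,0,0,0]]' 100
python3 - <<'E'
from h import *
import pickle
o=bot.get_obs();a=bot.capture("wrist");pickle.dump((o,a),open("w6.pkl","wb"));cv2.imwrite("pics/w6.png",cv2.cvtColor(a,cv2.COLOR_RGB2BGR));c=cam("wrist",o)
for n in("block_16_mid","block_28_mid","block_37_mid"):
  for e in bot.outline_of(n,"wrist"):
    x,y=unproj(c,e["pixel"],60)[:2];print(n,e["p"],e["pixel"],x,y,e["mask"].sum())
E
```

```text
time: 35.65
tool_pos: [452.3, -301.7, 230.9]
tcp_rot: [-3.141, -0.001, 1.569]
contact_force: [-0.7, 0.1, -1.0]
grip_width: 91.7
finger_force: 0.0
block_16_mid 0.89 [255.3, 43.7] 425.27721725946856 -151.97415693806803 1285
block_28_mid 0.72 [351.0, 213.0] 525.6693868344623 -327.925330668562 1290
block_28_mid 0.67 [252.5, 6.2] 422.238116524238 -110.79972257924284 589
block_37_mid 0.94 [268.4, 111.6] 438.1372323340721 -222.06679508220105 1772
```

View pics/w6.png

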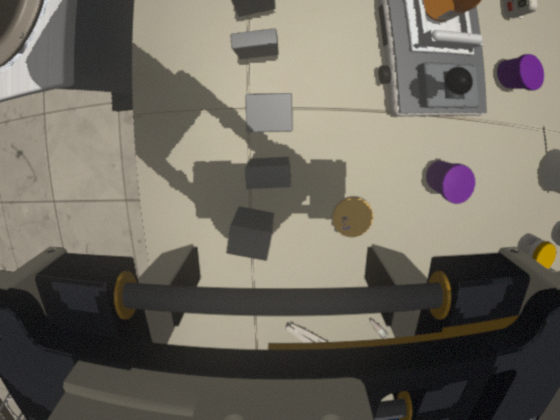

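The blocks are at (254,0), (254,44), (269,112), (268,172) and (250,232), and the lever ball is at (460,80). I'll fit each one's thickness using this view and the first scene picture.

```bash
python3 - <<'E'
from h import *
import pickle
np.set_printoptions(suppress=True,precision=2)
o,a=pickle.load(open("w6.pkl","rb"));s=cv2.cvtColor(cv2.imread("pics/scene.png"),cv2.COLOR_BGR2RGB)
cw,cs=cam("wrist",o),cam("scene")
def seg(im):
    f=cv2.medianBlur(im,3).astype(float);m=((f[...,0]-f[...,2])/(f.sum(-1)+1)<0.035).astype(np.uint8)
    return cv2.connectedComponents(cv2.morphologyEx(m,cv2.MORPH_OPEN,np.ones((3,3))))[1]
lw,ls=seg(a),seg(s)
W=[(254,3),(254,44),(269,112),(268,172),(250,232)];S=[(308,285),(336,285),(367,281),(393,285),(426,293)]
for i in range(5):
    mw=lw==lw[W[i][1],W[i][0]];ms=ls==ls[S[i][1],S[i][0]]
    x,y=unproj(cs,(S[i][0],S[i][1]-12),80)[:2]
    print(i,"areas",mw.sum(),ms.sum())
    for nm,v in(("w",[(cw,mw)]),("s",[(cs,ms)])):
        r=[]
        for t in(16,22,28,33,37):
            b=max((fit(v,block(t),x,y,yaw=y0) for y0 in(-.2,.1)),key=lambda q:q[1]);r.append((t,round(b[1],3),np.round(b[0],2).tolist()))
        r.sort(key=lambda q:-q[1]);print(nm,r[:3])
E
```

```text
0 areas 161585 457
w [(37, np.float64(0.015), [527.67, -129.08, -0.03]), (33, np.float64(0.014), [526.13, -125.41, 0.04]), (28, np.float64(0.013), [524.7, -123.8, -0.04])]
s [(22, np.float64(0.916), [420.72, -88.99, 0.27]), (28, np.float64(0.911), [421.83, -88.94, 0.13]), (33, np.float64(0.839), [422.39, -88.84, 0.01])]
1 areas 743 264
w [(16, np.float64(0.593), [425.39, -149.13, 0.02]), (22, np.float64(0.497), [425.21, -152.65, 0.07]), (28, np.float64(0.425), [425.49, -154.55, 0.07])]
s [(16, np.float64(0.84), [425.27, -151.05, -0.0]), (22, np.float64(0.72), [425.33, -150.95, -0.14]), (28, np.float64(0.583), [425.35, -149.56, -0.16])]
2 areas 1745 608
w [(37, np.float64(0.945), [439.03, -222.79, 0.02]), (33, np.float64(0.894), [438.93, -222.72, 0.02]), (28, np.float64(0.763), [439.2, -223.77, 0.02])]
s [(33, np.float64(0.948), [439.81, -223.45, 0.04]), (37, np.float64(0.919), [440.36, -224.07, -0.05]), (28, np.float64(0.91), [439.79, -223.71, 0.17])]
3 areas 1251 426
w [(22, np.float64(0.913), [437.44, -284.75, 0.06]), (16, np.float64(0.861), [436.8, -286.39, 0.0]), (28, np.float64(0.774), [437.31, -283.51, 0.11])]
s [(16, np.float64(0.917), [437.71, -285.5, 0.08]), (22, np.float64(0.907), [438.52, -285.68, -0.05]), (28, np.float64(0.824), [439.44, -285.89, -0.22])]
4 areas 1794 591
w [(28, np.float64(0.91), [415.85, -354.05, -0.21]), (33, np.float64(0.874), [417.17, -352.93, -0.17]), (22, np.float64(0.842), [416.67, -355.59, -0.11])]
s [(28, np.float64(0.935), [417.98, -355.12, -0.16]), (33, np.float64(0.907), [417.81, -355.1, -0.29]), (22, np.float64(0.874), [418.45, -355.63, 0.01])]
```

```bash
python3 -m jog '[[45,0,-5,0,0,0],[45,0,-5,0,0,0],[45,-8,0,0,0,0],[35,-8,0,0,0,0],[0,0,0,0,0,0],[0,0,0,0,0,0]]' 100
python3 - <<'E'
from h import *
import pickle
o0,a0=pickle.load(open("w6.pkl","rb"))
o=bot.get_obs();a=bot.capture("wrist");pickle.dump((o,a),open("w7.pkl","wb"));print(o["tool_pos"],o["tcp_rot"])
g=lambda im,x,y,w,h,s:np.clip(cv2.resize(im[y:y+h,x:x+w],(w*s,h*s),interpolation=cv2.INTER_CUBIC).astype(float)*1.8,0,255).astype(np.uint8)
p=np.zeros((600,780,3),np.uint8)
A=g(a0,220,85,80,185,3);B=g(a,190,0,180,200,3)
p[:555,:240]=A;p[:600,240:780]=B
cv2.imwrite("pics/w7.png",cv2.cvtColor(p,cv2.COLOR_RGB2BGR))
E
```

```text
time: 36.45
tool_pos: [436.8, -130.2, 241.7]
tcp_rot: [3.141, 0.001, 1.574]
contact_force: [-0.2, 0.2, 0.4]
grip_width: 91.9
finger_force: 0.0
[ 436.8 -130.2  241.7] [3.1 0.  1.6]
```

View pics/w7.png

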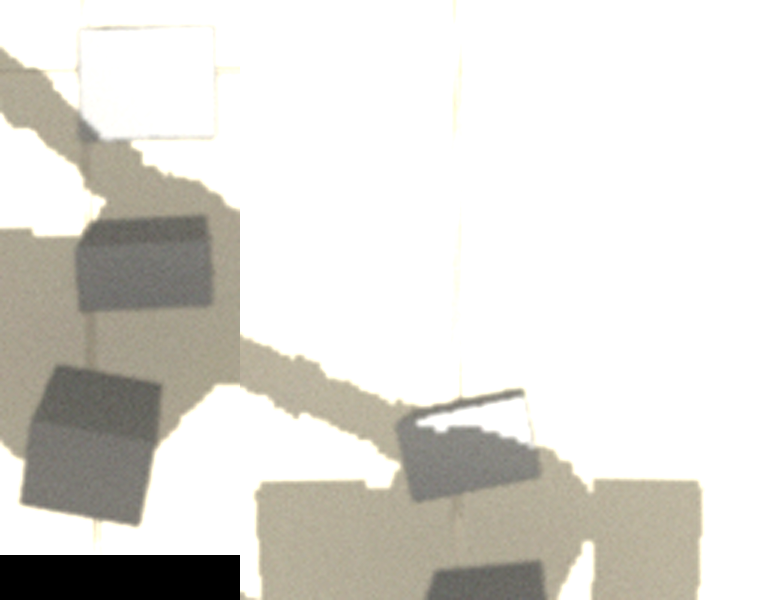

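```bash
python3 - <<'E'
from h import *
import pickle
o0,a0=pickle.load(open("w6.pkl","rb"));o,a=pickle.load(open("w7.pkl","rb"))
c0,c1=cam("wrist",o0),cam("wrist",o)
def f(c,pts,ox,oy,px0):
    P=np.array([unproj(c,((u-px0)/3-.33+ox,v/3-.33+oy),80)[:2] for u,v in pts])
    e=np.linalg.norm(np.roll(P,-1,0)-P,axis=1);d=P[1]-P[0];d2=P[2]-P[3];print("edges",e,"centre",P.mean(0),"yaw",np.round(np.arctan2(d[1],d[0]),3),np.round(np.arctan2(d2[1],d2[0]),3))
f(c0,[(80,28),(214,27),(214,136),(80,138)],220,85,0)
f(c0,[(77,247),(211,240),(212,304),(79,311)],220,85,0)
f(c0,[(37,417),(159,441),(140,524),(22,503)],220,85,0)
f(c1,[(398,426),(530,398),(540,475),(414,501)],190,0,240)
f(c1,[(398,426),(527,408),(540,475),(414,501)],190,0,240)
E
```

```text
edges [41.7 34.5 42.2 35. ] centre [ 439.2 -222.5] yaw -0.004 0.007
edges [43.  21.  43.3 21.1] centre [ 437.9 -284.6] yaw 0.048 0.051
edges [42.1 31.9 42.  32.7] centre [ 417.9 -352.8] yaw -0.204 -0.184
edges [44.1 25.7 42.6 25.6] centre [420.8 -88.5] yaw 0.206 0.206
edges [42.6 22.6 42.6 25.6] centre [420.6 -89.3] yaw 0.135 0.206
```

The edge lengths give these thicknesses: (254,0) is 28, (254,44) is 16, (269,112) is 37, (268,172) is 22 and (250,232) is 33. Close look at the 16 mm block next.

```bash
cat > look.py <<'E'
import sys;from h import *
import pickle
np.set_printoptions(suppress=True,precision=2)
t,x,y=[float(v) for v in sys.argv[1:4]];z=float(sys.argv[4]) if len(sys.argv)>4 else 0
o=bot.get_obs();a=bot.capture("wrist");c=cam("wrist",o);pickle.dump((o,a),open("last.pkl","wb"))
f=cv2.medianBlur(a,3).astype(float);m=((f[...,0]-f[...,2])/(f.sum(-1)+1)<0.035).astype(np.uint8)
r=render(c,block(t+12),x,y,0,0)>0; mm=cv2.morphologyEx(m,cv2.MORPH_OPEN,np.ones((3,3)))*cv2.dilate(r.astype(np.uint8),np.ones((13,13)))
mm[285:]=0
e=bot.outline_of(f"block_{int(t)}_mid","wrist")
R=[("seg",mm)]+[("net%.2f"%d["p"],d["mask"]) for d in e if abs(np.array(unproj(c,d["pixel"],60)[:2])-[x,y]).max()<30]
for n,k in R:
    b=max((fit([(c,k)],block(t),x,y,yaw=y0) for y0 in(-.15,.1)),key=lambda q:q[1]);print(n,k.sum(),b)
E
python3 -m jog '[[-40,-6,20,0,0,0],[-15,-5,25,0,0,0],[0,0,20,0,0,0],[0,0,0,0,0,0],[0,0,0,0,0,0]]' 100 | egrep 'pos|rot'
python3 look.py 16 425.3 -150
```

```text
tool_pos: [425.8, -187.0, 176.5]
tcp_rot: [-3.141, -0.0, 1.57]
seg 1354 (array([ 425.25, -149.89,    0.12]), np.float64(0.8911332532082348))
net0.94 1482 (array([ 425.09, -149.87,    0.1 ]), np.float64(0.9543088165899323))
```

```bash
python3 -m jog '[[0,0,0,0,0,-0.1],[37,-4,0,0,0,0],[0,0,35,0,0,0],[0,0,0,0,0,0],[0,0,0,0,0,0]]' 100 >/dev/null;  python3 go.py 425.2 -149.9 45 1.671
```

```text
t 37.6 turn rz 0.0 rot [3.1 0.  1.7] shift [-0.5  6.8 97.3] len 98.0
```

```bash
python3 -m jog '[[0,7,40,0,0,0],[0,0,35,0,0,0],[0,0,23,0,0,0],[0,0,0,0,0,0],[0,0,0,0,0,0]]' 100|egrep 'pos|contact'; python3 -m jog '[[0,0,0,0,0,0],[0,0,0,0,0,0],[0,0,0,0,0,0],[0,0,0,0,0,0],[0,0,0,0,0,0],[0,0,0,0,0,0],[0,0,0,0,0,0],[0,0,0,0,0,0]]' 0|egrep 'pos|grip|finger'; python3 -m jog '[[0,0,-30,0,0,0],[0,0,-40,0,0,0],[0,0,-45,0,0,0],[0,0,-40,0,0,0],[0,0,0,0,0,0],[0,0,0,0,0,0]]'|egrep 'pos|grip';  python3 go.py 630.8 -116.7 190 1.654
```

```text
tool_pos: [426.0, -150.0, 44.6]
contact_force: [0.3, 0.1, -0.1]
tool_pos: [424.9, -149.1, 43.3]
grip_width: 43.6
finger_force: 30.0
tool_pos: [424.9, -149.2, 198.7]
grip_width: 44.0
t 39.5 turn rz 0.017 rot [3.1 0.  1.7] shift [ 15.3 207.9   8.7] len 209.0
```

```bash
python3 -m jog '[[3,41,0,0,0,0.017],[3,42,0,0,0,0],[3,42,0,0,0,0],[3,42,0,0,0,0],[3,42,0,0,0,0],[0,0,0,0,0,0],[0,0,0,0,0,0],[0,0,0,0,0,0]]'|egrep 'pos|rot'; python3 go.py 630.8 -116 140 1.654
```

```text
tool_pos: [630.4, -116.2, 196.9]
tcp_rot: [-3.138, -0.001, 1.654]
t 40.3 turn rz -0.0 rot [-3.1 -0.   1.7] shift [ 0.1  0.5 56.9] len 57.0
```

```bash
python3 -m jog '[[0,0,35,0,0,0],[0,0,30,0,0,0],[0,0,0,0,0,0],[0,0,0,0,0,0]]'|egrep 'pos|contact'; for i in 1 2 3; do python3 -m jog '[[0,0,5,0,0,0],[0,0,5,0,0,0],[0,0,0,0,0,0]]' |egrep 'pos|contact'; done
```

```text
tool_pos: [631.2, -116.5, 134.1]
contact_force: [0.9, 0.2, 0.0]
tool_pos: [631.7, -116.2, 123.5]
contact_force: [0.3, -0.0, -2.1]
tool_pos: [631.3, -116.0, 112.3]
contact_force: [-0.5, 0.4, -0.5]
tool_pos: [631.3, -116.0, 102.3]
contact_force: [-0.4, 0.3, -0.5]
```

```bash
python3 -m jog '[[0,0,5,0,0,0],[0,0,5,0,0,0],[0,0,0,0,0,0]]' |egrep 'pos|contact';python3 -m jog '[[0,0,4,0,0,0],[0,0,0,0,0,0],[0,0,0,0,0,0]]' |egrep 'pos|contact'
```

```text
tool_pos: [631.3, -116.0, 92.3]
contact_force: [0.3, -0.2, -0.8]
tool_pos: [631.8, -116.2, 89.3]
contact_force: [-0.0, 0.1, 0.1]
```

```bash
python3 -m jog '[[0,0,1,0,0,0],[0,0,0,0,0,0],[0,0,0,0,0,0],[0,0,0,0,0,0],[0,0,0,0,0,0]]' 75 |egrep 'pos|contact|grip'; python3 -m jog '[[0,0,-40,0,0,0],[0,0,-45,0,0,0],[0,0,-45,0,0,0],[-4,-41,0,0,0,-0.11],[-4,-41,0,0,0,0],[-4,-41,10,0,0,0],[-4,-41,10,0,0,0],[0,-41,10,0,0,0],[0,0,0,0,0,0],[0,0,0,0,0,0]]' 100 | egrep 'pos|rot'
python3 look.py 28 421 -88.8; python3 go.py 421 -88.8 100 1.761
```

```text
tool_pos: [631.8, -116.2, 88.4]
contact_force: [0.2, 0.2, -0.3]
grip_width: 68.6
tool_pos: [432.4, -167.2, 188.8]
tcp_rot: [3.141, 0.001, 1.762]
seg 1800 (array([420.18, -87.92,   0.19]), np.float64(0.9642127906292803))
net0.66 1877 (array([419.73, -88.14,   0.19]), np.float64(0.9635838256978382))
t 43.8 turn rz 0.003 rot [3.1 0.  1.8] shift [79.4  2.2 89. ] len 119.0
```

```bash
python3 -m jog '[[40,1,20,0,0,0],[40,1,25,0,0,0],[0,0,0,0,0,0],[0,0,0,0,0,0]]' 100 >/dev/null;  python3 go.py 420 -88 45 1.761
```

```text
t 44.2 turn rz 0.006 rot [3.1 0.  1.8] shift [-0.7 -0.5 98.4] len 98.0
```

```bash
python3 -m jog '[[0,0,40,0,0,0],[0,0,35,0,0,0],[0,0,23,0,0,0],[0,0,0,0,0,0],[0,0,0,0,0,0]]' 100|egrep 'pos|contact'; python3 -m jog '[[0,0,0,0,0,0],[0,0,0,0,0,0],[0,0,0,0,0,0],[0,0,0,0,0,0],[0,0,0,0,0,0],[0,0,0,0,0,0],[0,0,0,0,0,0],[0,0,0,0,0,0]]' 0|egrep 'pos|grip|finger'; python3 -m jog '[[0,0,-30,0,0,0],[0,0,-40,0,0,0],[0,0,-45,0,0,0],[0,0,-40,0,0,0],[0,0,0,0,0,0],[0,0,0,0,0,0]]'|egrep 'pos|grip';  python3 go.py 623.9 -34.7 190 1.654
```

```text
tool_pos: [420.6, -88.8, 46.0]
contact_force: [1.1, -0.4, 0.1]
tool_pos: [419.3, -87.9, 45.4]
grip_width: 44.1
finger_force: 30.0
tool_pos: [419.3, -87.9, 200.6]
grip_width: 44.1
t 46.1 turn rz 0.11 rot [3.1 0.  1.8] shift [ 36.  208.4  10.6] len 212.0
```

```bash
python3 -m jog '[[0,0,0,0,0,0.11],[7,41,0,0,0,0],[7,42,0,0,0,0],[7,42,0,0,0,0],[7,42,0,0,0,0],[7,41,0,0,0,0],[0,0,0,0,0,0],[0,0,0,0,0,0],[0,0,0,0,0,0]]'|egrep 'pos|rot'; python3 go.py 623.9 -34.7 140 1.654
```

```text
tool_pos: [622.2, -35.9, 198.8]
tcp_rot: [-3.138, -0.001, 1.654]
t 47.0 turn rz -0.0 rot [-3.1 -0.   1.7] shift [ 1.   1.8 58.8] len 59.0
```

```bash
python3 -m jog '[[1,1,35,0,0,0],[0,0,30,0,0,0],[0,0,0,0,0,0],[0,0,0,0,0,0]]'|egrep 'pos|contact'; for i in 1 2 3; do python3 -m jog '[[0,0,5,0,0,0],[0,0,5,0,0,0],[0,0,0,0,0,0]]' |egrep 'pos|contact'; done
```

```text
tool_pos: [624.0, -35.1, 136.0]
contact_force: [-0.2, 0.7, 0.7]
tool_pos: [624.4, -34.7, 125.5]
contact_force: [-0.6, -0.5, -0.3]
tool_pos: [624.0, -34.6, 114.4]
contact_force: [-0.3, -0.9, -1.4]
tool_pos: [624.0, -34.6, 104.3]
contact_force: [-0.1, 0.9, -1.6]
```

```bash
python3 -m jog '[[0,0,5,0,0,0],[0,0,5,0,0,0],[0,0,4,0,0,0],[0,0,0,0,0,0],[0,0,0,0,0,0]]' |egrep 'pos|contact'; python3 -m jog '[[0,0,0,0,0,0],[0,0,0,0,0,0],[0,0,0,0,0,0],[0,0,0,0,0,0]]' 75 |egrep 'pos|contact|grip';python3 -m jog '[[0,0,-40,0,0,0],[0,0,-45,0,0,0],[0,0,-45,0,0,0],[0,0,0,0,0,0.074],[-37,-31,0,0,0,0],[-38,-31,0,0,0,0],[-38,-31,0,0,0,0],[-38,-31,10,0,0,0],[-38,-31,10,0,0,0],[-38,-30,10,0,0,0],[0,0,0,0,0,0],[0,0,0,0,0,0]]' 100 | egrep 'pos|rot'
python3 look.py 37 439 -222.6; python3 go.py 439 -222.6 100 1.58
```

```text
tool_pos: [624.5, -34.7, 91.3]
contact_force: [-0.1, 0.2, -0.1]
tool_pos: [624.5, -34.7, 91.5]
contact_force: [-0.2, 0.4, 0.8]
grip_width: 67.9
tool_pos: [441.1, -264.0, 191.4]
tcp_rot: [3.141, -0.0, 1.577]
seg 2311 (array([ 439.19, -222.98,   -0.01]), np.float64(0.9190887483156163))
net0.89 2499 (array([ 439.3 , -222.28,    0.01]), np.float64(0.9819522142446824))
t 50.5 turn rz 0.0 rot [3.1 0.  1.6] shift [40.1 -3.  91.7] len 100.0
```

```bash
python3 -m jog '[[41,-3,45,0,0,0],[0,0,0,0,0,0],[0,0,0,0,0,0]]' 100 >/dev/null;  python3 go.py 439.2 -222.4 45 1.575
```

```text
t 50.8 turn rz 0.008 rot [-3.1 -0.   1.6] shift [  5.6  -0.3 109.3] len 109.0
```

```bash
python3 -m jog '[[2,0,40,0,0,0],[0,0,40,0,0,0],[0,0,22,0,0,0],[0,0,0,0,0,0],[0,0,0,0,0,0]]' 100|egrep 'pos|contact'; python3 go.py 439.2 -222.4 45 1.575
```

```text
tool_pos: [440.3, -228.4, 53.6]
contact_force: [0.1, 0.1, 0.4]
t 51.3 turn rz 0.005 rot [3.1 0.  1.6] shift [ 6.  -1.1  8.6] len 11.0
```

```bash
python3 -m jog '[[6,-1,8,0,0,0],[0,0,0,0,0,0],[0,0,0,0,0,0]]' 100|egrep 'pos|contact'; python3 -m jog '[[0,0,0,0,0,0],[0,0,0,0,0,0],[0,0,0,0,0,0],[0,0,0,0,0,0],[0,0,0,0,0,0],[0,0,0,0,0,0],[0,0,0,0,0,0],[0,0,0,0,0,0]]' 0|egrep 'pos|grip|finger'; python3 -m jog '[[0,0,-30,0,0,0],[0,0,-40,0,0,0],[0,0,-45,0,0,0],[0,0,-40,0,0,0],[0,0,0,0,0,0],[0,0,0,0,0,0]]'|egrep 'pos|grip';  python3 go.py 617.2 45.9 200 1.654
```

```text
tool_pos: [438.2, -221.7, 45.1]
contact_force: [0.6, 0.2, 0.4]
tool_pos: [437.8, -221.7, 44.4]
grip_width: 43.8
finger_force: 30.0
tool_pos: [437.8, -221.7, 199.9]
grip_width: 43.7
t 53.0 turn rz -0.074 rot [3.1 0.  1.6] shift [251.8 201.   -0.1] len 322.0
```

```bash
python3 -m jog '[[0,0,0,0,0,-0.074],[36,29,0,0,0,0],[36,29,0,0,0,0],[36,29,0,0,0,0],[36,29,0,0,0,0],[36,28,0,0,0,0],[36,28,0,0,0,0],[36,29,0,0,0,0],[0,0,0,0,0,0],[0,0,0,0,0,0],[0,0,0,0,0,0]]'|egrep 'pos|rot'; python3 go.py 617.2 46.5 140 1.654
```

```text
tool_pos: [616.2, 45.3, 197.9]
tcp_rot: [-3.138, -0.0, 1.653]
t 54.1 turn rz -0.001 rot [-3.1 -0.   1.7] shift [ 1.1  1.1 57.9] len 58.0
```

```bash
python3 -m jog '[[1,1,35,0,0,0],[0,0,30,0,0,0],[0,0,0,0,0,0],[0,0,0,0,0,0]]'|egrep 'pos|contact'; for i in 1 2 3; do python3 -m jog '[[0,0,5,0,0,0],[0,0,5,0,0,0],[0,0,0,0,0,0]]' |egrep 'pos|contact'; done;python3 -m jog '[[0,0,5,0,0,0],[0,0,5,0,0,0],[0,0,4,0,0,0],[0,0,0,0,0,0],[0,0,0,0,0,0]]' |egrep 'pos|contact'
```

```text
tool_pos: [617.8, 46.0, 134.8]
contact_force: [0.1, 0.4, 0.1]
tool_pos: [618.0, 47.1, 124.6]
contact_force: [-0.7, 0.5, -0.8]
tool_pos: [617.6, 47.3, 113.5]
contact_force: [-0.2, 0.5, -0.4]
tool_pos: [617.6, 47.3, 103.4]
contact_force: [0.4, -0.3, -0.2]
tool_pos: [618.1, 47.2, 90.4]
contact_force: [0.4, -1.0, 0.4]
```

Down at the floor. Release it, go up and check all three bays before the lever.

```bash
python3 -m jog '[[0,0,0.5,0,0,0],[0,0,0,0,0,0],[0,0,0,0,0,0],[0,0,0,0,0,0]]' 75 |egrep 'pos|contact|grip';python3 -m jog '[[0,0,-40,0,0,0],[0,0,-45,0,0,0],[-20,0,-45,0,0,0],[-40,0,-25,0,0,0],[-45,0,0,0,0,0],[-45,0,0,0,0,0],[-45,0,0,0,0,0],[-45,0,0,0,0,0],[0,0,0,0,0,0],[0,0,0,0,0,0]]' 0 | egrep 'pos|rot'
python3 - <<'E'
from h import *
import pickle
o=bot.get_obs();a=bot.capture("wrist");s=bot.capture("scene");c=cam("wrist",o);pickle.dump((o,a),open("w8.pkl","wb"))
p=np.zeros((600,800,3),np.uint8);p[:420,:560]=a
p[:,:]=0;p[:315,:420]=cv2.resize(a,(420,315),interpolation=cv2.INTER_AREA)
p[:480,420:800]=cv2.resize(s[170:270,210:390],None,fx=2.1,fy=2.1)[:210,:378].shape and np.pad(cv2.resize(s[170:270,210:390],(380,211)),((0,269),(0,0),(0,0)))
p[315:600,:420]=cv2.resize(a[0:190,140:420],(420,285),interpolation=cv2.INTER_CUBIC)
cv2.imwrite("pics/w8.png",cv2.cvtColor(p,cv2.COLOR_RGB2BGR))
for n in("reagent_b","reagent_c","dropper_bottle"):
  for e in bot.outline_of(n+"_mid","wrist")[:2]:
    x,y=unproj(c,e["pixel"],85)[:2];print(n,e["p"],e["pixel"],x,y)
for e in bot.outline_of("clamp_lever_tip","wrist")[:2]:print("ball",e["p"],e["pixel"],e["mask"].sum(),unproj(c,e["pixel"],117))
E
```

```text
tool_pos: [618.2, 47.2, 90.1]
contact_force: [-0.5, 0.9, -0.0]
grip_width: 67.7
tool_pos: [637.7, -193.0, 244.5]
tcp_rot: [-3.141, -0.001, 1.652]
reagent_b 0.7 [279.6, 77.2] 625.4492114388588 -80.40520624109844
reagent_c 0.48 [284.7, 1.5] 623.9856491569477 -1.9573805785668128
reagent_c 0.25 [284.4, 113.8] 632.9413850939229 -115.77007313551469
ball 0.69 [257.4, 187.1] 878 [ 613.9 -182.9  117. ]
```

View pics/w8.png

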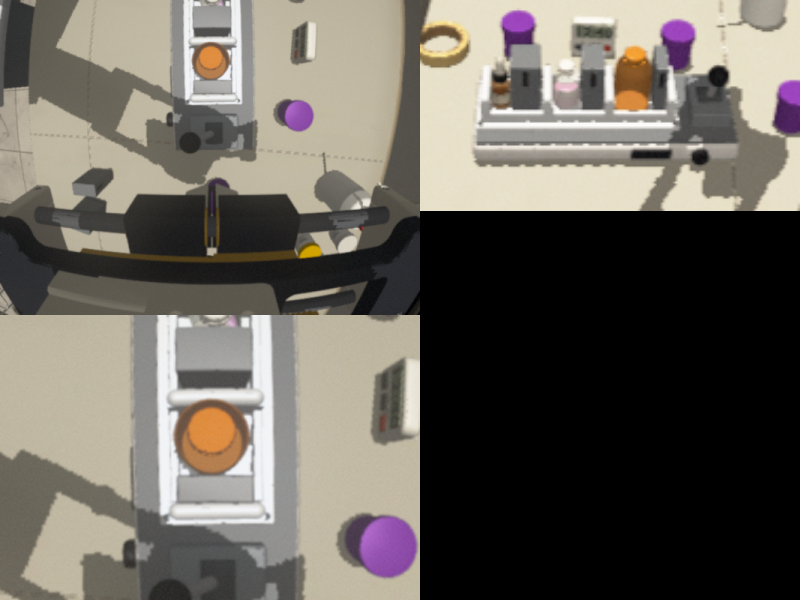

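Everything is packed upright and the timer hasn't moved. The lever ball is at wrist pixel (253,189). With the gripper shut, I'll go in front of the ball, down to its height, and push away from the robot.

```bash
python3 -m jog '[[4,-40,0,0,0,0],[0,-40,0,0,0,0],[0,0,45,0,0,0],[0,0,45,0,0,0],[0,0,45,0,0,0],[0,0,0,0,0,0],[0,0,0,0,0,0]]' 0; python3 go.py 561 -194.7 108 1.654
```

```text
time: 58.3
tool_pos: [558.4, -194.2, 110.7]
tcp_rot: [-3.141, -0.0, 1.655]
contact_force: [-0.6, 0.2, 0.0]
grip_width: 0.3
finger_force: 0.0
t 58.3 turn rz 0.001 rot [-3.1 -0.   1.7] shift [-0.7  2.6  2.7] len 4.0
```

```bash
python3 -m jog '[[0,10,2,0,0,0],[0,10,0,0,0,0],[0,10,0,0,0,0],[0,10,0,0,0,0],[0,10,0,0,0,0],[0,8,0,0,0,0],[0,8,0,0,0,0],[0,0,0,0,0,0]]'|egrep 'pos|contact'; for i in 1 2 3; do python3 -m jog '[[0,5,0,0,0,0],[0,0,0,0,0,0],[0,0,0,0,0,0]]'|egrep 'pos|contact'; done
```

```text
tool_pos: [625.0, -188.9, 108.1]
contact_force: [0.5, -0.0, 0.2]
tool_pos: [628.7, -188.7, 107.9]
contact_force: [0.1, 0.4, 0.6]
tool_pos: [633.9, -188.3, 107.9]
contact_force: [0.2, 1.0, 0.6]
tool_pos: [639.0, -187.9, 108.0]
contact_force: [-0.1, -0.4, -0.4]
```

```bash
for i in 1 2 3 4 5; do python3 -m jog '[[0,3,0,0,0,0],[0,0,0,0,0,0],[0,0,0,0,0,0]]'|egrep 'pos|contact'; done
python3 - <<'E'
from h import *
s=bot.capture("scene");cv2.imwrite("pics/s9.png",cv2.cvtColor(cv2.resize(s[140:280,200:460],None,fx=3,fy=3,interpolation=cv2.INTER_CUBIC),cv2.COLOR_RGB2BGR))
E
```

```text
tool_pos: [641.8, -187.7, 108.0]
contact_force: [0.3, -1.2, 0.6]
tool_pos: [644.7, -187.4, 107.9]
contact_force: [-0.9, -0.1, 0.3]
tool_pos: [645.4, -187.3, 107.7]
contact_force: [-9.7, -1.3, 4.3]
tool_pos: [645.8, -187.3, 107.6]
contact_force: [-18.4, -1.3, 7.5]
tool_pos: [646.2, -187.3, 107.6]
contact_force: [-30.1, -1.9, 12.9]
```

View pics/s9.png

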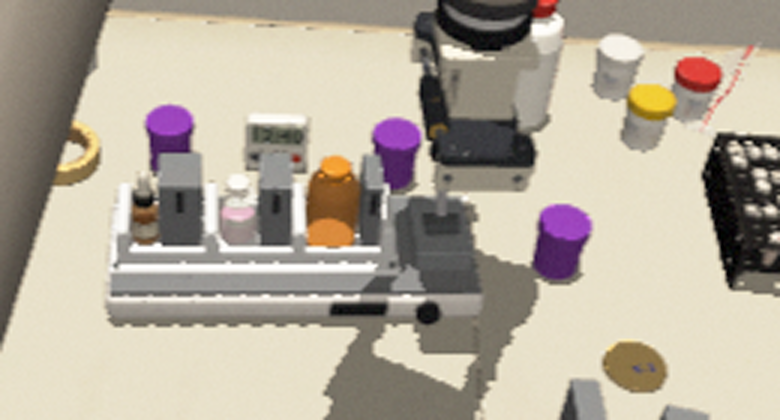

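The end stop is reached: about 30 N of resistance, with the lever rod leaning away behind the gripper at (440,200). Backing off, lifting clear and checking from above.

```bash
python3 -m jog '[[0,-15,0,0,0,0],[0,-30,0,0,0,0],[0,-40,0,0,0,0],[0,-20,-30,0,0,0],[0,0,-45,0,0,0],[0,0,-45,0,0,0],[0,-45,0,0,0,0],[0,-45,0,0,0,0],[0,0,0,0,0,0],[0,0,0,0,0,0],[0,0,0,0,0,0]]'
python3 - <<'E'
from h import *
s=bot.capture("scene");w=bot.capture("wrist");p=np.zeros((600,780,3),np.uint8)
p[:336,:540]=cv2.resize(s[150:262,250:430],None,fx=3,fy=3,interpolation=cv2.INTER_CUBIC)
p[340:590,:500]=cv2.resize(s[190:315,100:350],None,fx=2,fy=2,interpolation=cv2.INTER_CUBIC)
p[340:550,500:780]=cv2.resize(w,(280,210))
cv2.imwrite("pics/s10.png",cv2.cvtColor(p,cv2.COLOR_RGB2BGR))
E
```

```text
time: 62.65
tool_pos: [460.4, -203.2, 228.4]
tcp_rot: [3.14, 0.001, 1.654]
contact_force: [1.0, -0.0, 0.3]
grip_width: 0.5
finger_force: 0.0
```

View pics/s10.png

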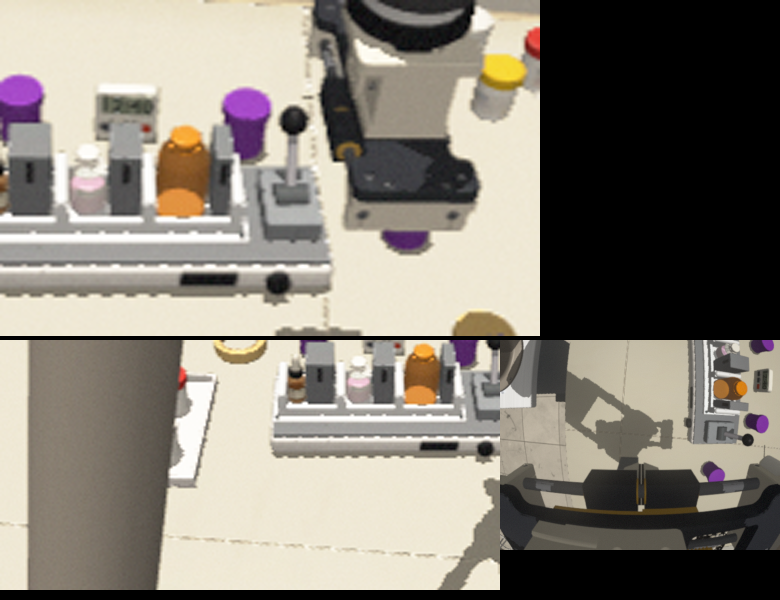

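The lever is thrown over, with its ball at (293,120) leaning away. The bottles and blocks stand packed, the pots are in the tray, and the robot touches nothing. Handing in.

```bash
python3 -c "
from plant import bot
print(bot.close_job())"
```

```text
the job is handed in; nothing more can be done
None
```

The job is handed in at about 63 s of the 210 s allowed: both pots stand in the tray, all three bottles are packed with their 16, 28 and 37 mm blocks, and the lever is pushed to its end stop; the hand-in returned no verdict.

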